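# Take down the shaft check and put each piece in its own place

## Robot

A 6-joint arm with a two-finger parallel gripper is mounted at the origin on a cart in front of the work surface, level with it; the furniture and walls round the work are solid. World frame = base frame: x ahead of the robot, y to its left, z up, the work surface at z = 0. Lengths are in m, angles in degrees, forces in N, time in s.
With the tool pointing down it reaches from about 0.375 to 0.9 m from the base axis. Payload 3.1 kg.
Tool frame: the origin (TCP) lies midway between the tips of the shut fingers; the grasp point (between the pads) lies 19 mm behind it; z points along the fingers, y is the line along which they close (so a half turn about z gives the same grasp; the last joint's range is limited). The gripper opens to 87 mm and grips with 3 to 60 N. Pads are 19 mm wide; open, the fingers measure 117 mm over their backs; the gripper's body (75 mm by 190 mm) begins 51 mm behind the grasp point.
Start: joints at [60.533, 30.224, 82.088, -0, 67.689, -10.227], TCP at [0.206, 0.59, 0.223] pointing down, gripper open.
Joint ranges: [-176.69, 176.69], [-43.24, 126.21], [12.49, 139.97], [-82, 262], [0, 151.66], [-163.58, 163.58]. Speed limits (degrees/s): [159.86, 159.86, 180, 180, 180, 180].

## Interface

Orientations are given as a 3x3 rotation matrix whose columns are the frame's x, y, z axes.
In Python, from rig import read_state, capture, camera_info, hand_in gives the robot as it stands.
- The arm moves only by the tool drive_tool, never from a script. Its argument "motion" is a list of rows, each a list of 2 entries, a list of its own where there are three numbers: the shift along the tool's x, y, z in mm, then the turn, a rotation vector about the tool's x, y, z in rad. A call has 1 to 5 rows; each row shifts and turns the commanded pose from where the row before left it, along the tool's axes as they then stand; what a row does not reach is not made up. A row lasts 1/10 s, in which the tool goes at most 50 mm and 8.59 degrees, less where a joint would pass 70% of its speed; a pose out of reach is approached as far as the arm can. A call is refused whole if a number of a shift passes 50 or a number of a turn 0.15, either way. A call with a gripper value outside its range is refused whole. "gripper" is the opening, from 0 (shut) to 1 (fully open), set as the call begins (left out, the last holds). The fingers move at their own pace and stop on an object; the grip force is fixed at half the most. Time passes only in rows, so rows that do not move let the fingers close. It gives the time, the measured TCP pose, the force, the opening and the grip force at its end, in the units of the state.
- read_state(): the state, without advancing time (a new reading comes with each control period).
- capture(name): name is "scene" or "top" or "wrist"; returns the picture (400x640x3 uint8, red, green, blue); there is no depth.
- camera_info(name): a dict with "fovy" (degrees; the focal length in pixels is half the picture's height over the tangent of half this angle, whatever the lens; pixels are square), "cx", "cy" (the principal point, pixels), "xyz" and "orientation" of the camera in the world; the wrist camera has in their place "T_tool_cam" (4x4, takes a point from camera to tool coordinates, whose origin is the TCP and whose axes are the flange's). Camera axes: x right, y down, z forward; pixel columns grow to the right and rows downward; lengths in m; the calibration is good to about 2 mm. A picture is of the moment at which its call begins: read the wrist's pose just before it. camera_info takes no time and is no camera call.
- hand_in(): hands the job in; it is judged then, once.
The state is a dict: "time_s": time; "joint_positions": joint angles; "qvel": joint speeds; "tau": joint torques, N m; "position": TCP position; "tcp_rot": TCP orientation; "force": force on the tool from outside, world axes, zero at the start; "moment": the same for the moment, N m; "opening": opening from 0.0 (shut) to 1.0 (fully open); "grasp_force": force on a finger pad.
Only numpy, scipy, OpenCV 4.12 (cv2) and the standard library are available. Lean on these libraries where they do the work, as an engineer would, in place of code of your own. Each camera call takes 0.05 s, during which the arm holds its last target. There are 200 camera calls.

## Task

The shaft check is done, so take the set-up on the dark surface plate apart and put it all away: lay the stepped shaft in the wooden rack with its thick part in the wide notch and its thin part in the narrow one, and set the large V-block, the small V-block and the drilled block that packs it up each flat on the floor of the open wooden case cut to its size, V-grooves upward. Lower everything into place, nothing may be dropped or slammed down, and do not shift the green oil stone or the hex key that lie among the cases.

Things in the scene. Friction and masses are not known exactly. Their poses are not given: they have to be found in the camera images.
- stepped_shaft: ground steel shaft, 0.6 kg, lying in both V-blocks, its centre line 62 mm above the bench: thick part 28 mm in diameter, 118 mm long, then thin part 16 mm, 62 mm long. Its y axis runs along it, thick end to thin end; it may be rolled about y. Origin on the centre line at the balance point, 72 mm from the thick end and 108 mm from the thin end: grasp the thick part there, across.
- large_v_block: ground steel V-block on the dark plate (plate top 16 mm above the bench) under the shaft's thick part: 50 mm wide (x, across the groove), 40 mm long (y, along it), 46 mm high, 0.55 kg; 90 degree groove 39 mm wide, 19.5 mm deep; a slot 5 mm high in each x side, 10 mm up. Grasp across the 50 mm. Origin at the centre of its underside, z up.
- small_v_block: ground steel V-block standing on the drilled block under the shaft's thin part: 36 mm wide (x, across the groove), 30 mm long (y, along it), 24 mm high, 0.15 kg; 90 degree groove 28 mm wide, 14 mm deep. Grasp across the 36 mm. Origin at the centre of its underside, z up.
- drilled_block: flat steel block with fifteen 9 mm holes, standing on the dark plate (plate top 16 mm above the bench) under the small V-block: 51 mm (x) by 76 mm (y), 25 mm high, 0.62 kg. Grasp across the 51 mm. Origin at the centre of its underside, z up.
- shaft_rack: fixed hardwood rack: foot 66 (x) by 190 (y) mm, 10 high, two upright boards 16 thick, 56 wide with 90 degree V notches: wide one (38 mm at its top, 44 mm up) at y -46 for the thick part, narrow one (27 mm at its top, 47 mm up) at y +76 for the thin part. Origin on the bench under the seated shaft's origin, which lies 44.8 mm up with the y axes alike; foot from y -77 to +113.
- case_large_v: fixed open hardwood case with a grey-lined recess; outside 78 (x) by 68 (y) mm, rim 16 mm above the bench; recess 60 (x) by 50 (y) mm (for the large V-block, with 5 mm play on every side), floor 6 mm above the bench, lip bevelled 4 mm; a thumb scoop 30 mm wide, 5 mm deep in each of the two x walls. Origin at the centre of its underside, z up.
- case_small_v: fixed open hardwood case with a grey-lined recess; outside 64 (x) by 58 (y) mm, rim 16 mm above the bench; recess 46 (x) by 40 (y) mm (for the small V-block, with 5 mm play on every side), floor 6 mm above the bench, lip bevelled 4 mm; a thumb scoop 30 mm wide, 5 mm deep in each of the two x walls. Origin at the centre of its underside, z up.
- case_drilled: fixed open hardwood case with a grey-lined recess; outside 79 (x) by 104 (y) mm, rim 16 mm above the bench; recess 61 (x) by 86 (y) mm (for the drilled block, with 5 mm play on every side), floor 6 mm above the bench, lip bevelled 4 mm; a thumb scoop 30 mm wide, 5 mm deep in each of the two x walls. Origin at the centre of its underside, z up.
- oil_stone: bystander: green dressing stone stick, 25 x 100 x 13 mm, long along its y, lying on the bench between the surface plate and the rack. Origin at the centre of its underside.
- hex_key: bystander: black L-shaped hex key, 36 x 104 x 9 mm, long leg along its y, lying on the bench between two of the cases. Origin at the centre of its underside.
There are look-alikes about, which are no part of the job. Of the things that look like the drilled_block, the largest one is meant.

How it is judged:
By the outcome, as a careful person would: the job done as asked, in the order asked, and still so for the second after the job is handed in, with the robot touching nothing.
It also fails if it takes over 106 s, if anything falls off the work surface, if the arm or the gripper's body presses on something with over 40 N, if the wrist force passes 120 N, or if a joint passes its speed limit or range.

## Working session

There is one attempt and no reset: what is moved stays moved. The work goes in short steps, Python scripts to look and compute and a tool call to move; the robot and the scene stay as the last step left them, time stands still between calls to the robot, and variables do not carry over. Pictures are saved under pics/ and viewed, at most 14 in all, crops included, and the job is handed in when it is done.

Besides the shell and the picture viewer there is one more tool, called after "Emit:" as name(argument=value, ...), one argument or row to a line, values as JSON. drive_tool: Moves the arm, as the interface text tells. Its arguments: {"type":"object","properties":{"motion":{"type":"array","items":{"type":"array"}},"gripper":{"type":"number"}},"required":["motion"]}

```bash
mkdir -p pics; ls; cat > h.py <<'E'
import numpy as np, cv2
from rig import *
def save(n,f):
    im=capture(n); cv2.imwrite('pics/%s.png'%f,im[:,:,::-1]); return im
def cam(n,st=None):
    c=camera_info(n)
    f=200/np.tan(np.radians(c['fovy'])/2)
    if n=='wrist':
        T=np.eye(4);T[:3,:3]=st['tcp_rot'];T[:3,3]=st['position']
        M=T@np.array(c['T_tool_cam']);R=M[:3,:3];p=M[:3,3]
    else: R=np.array(c['orientation']).reshape(3,3);p=np.array(c['xyz'])
    return f,c['cx'],c['cy'],R,p
def ray(C,uv,z):
    f,cx,cy,R,p=C; d=R@np.array([(uv[0]-cx)/f,(uv[1]-cy)/f,1]); return p+d*(z-p[2])/d[2]
def proj(C,P):
    f,cx,cy,R,p=C; q=R.T@(np.array(P)-p); return np.array([cx+f*q[0]/q[2],cy+f*q[1]/q[2]])
E
python3 - <<'E'
from h import *
st=read_state();print(st)
for n in('scene','top','wrist'): save(n,n+'0'); print(n,camera_info(n))
E
```

```text
pics
{'time_s': 0.0, 'joint_positions': array([ 6.05320299e+01,  3.02799805e+01,  8.21543315e+01, -4.24989920e-04,
        6.76891007e+01, -1.02249958e+01]), 'qvel': array([-0.09531722,  0.09575735,  0.04494227,  0.0292392 ,  0.08237415,
        0.0279657 ]), 'tau': array([-7.54637040e-04, -4.40027547e+01, -1.76600897e+01,  6.33445778e-02,
        5.80561347e-02, -1.22015258e-04]), 'position': array([0.20557776, 0.58946629, 0.22157216]), 'tcp_rot': array([[-9.44130173e-01,  3.29571095e-01, -1.05363615e-03],
       [ 3.29572565e-01,  9.44128378e-01, -1.87867641e-03],
       [ 3.75610350e-04, -2.12096466e-03, -9.99997680e-01]]), 'force': array([ 0.02293683, -0.67559571,  0.70713922]), 'moment': array([-0.01942431,  0.01559809,  0.02987381]), 'grasp_force': 0.0, 'opening': 1.0027824853146305}
scene {'fovy': 51.188050356401135, 'cx': 322.56714246724977, 'cy': 195.47207731566525, 'xyz': array([-0.17312547,  0.42804027,  0.45515082]), 'orientation': array([[-0.57187693, -0.35090672,  0.74149933],
       [-0.82028403,  0.23410334, -0.52185222],
       [ 0.00953398, -0.9066753 , -0.42172147]])}
top {'fovy': 44.88146410017295, 'cx': 314.3251568603211, 'cy': 198.47455112151061, 'xyz': array([ 0.29150919, -0.04256124,  1.18456569]), 'orientation': array([[-0.07020439, -0.97770284,  0.19791032],
       [-0.99751285,  0.0675582 , -0.02009965],
       [ 0.00628102, -0.19882917, -0.98001403]])}
wrist {'fovy': 60.29722580990923, 'cx': 321.8065389250222, 'cy': 204.69096633720017, 'T_tool_cam': array([[ 4.59307621e-04, -9.66361677e-01, -2.57186506e-01,
         6.98017460e-02],
       [ 9.99999892e-01,  4.24155850e-04,  1.92154768e-04,
         6.10827114e-05],
       [-7.66038425e-05, -2.57186567e-01,  9.66361767e-01,
        -1.61864547e-01],
       [ 0.00000000e+00,  0.00000000e+00,  0.00000000e+00,
         1.00000000e+00]])}
```

View pics/scene0.png

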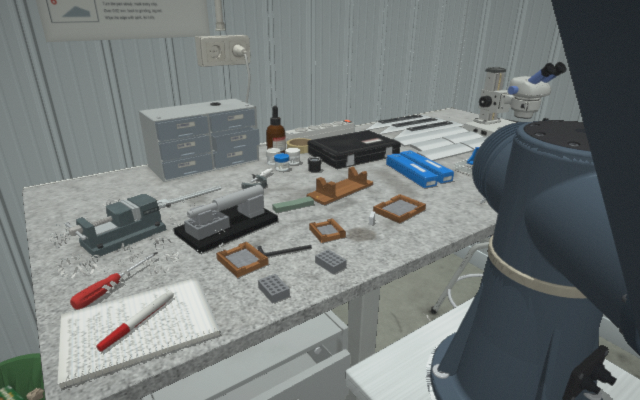

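View pics/top0.png

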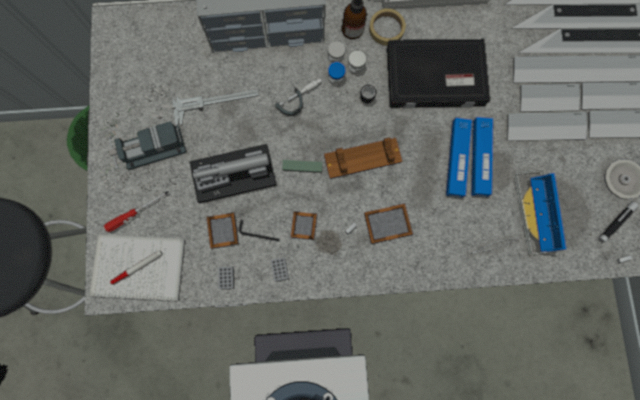

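The scene view shows the set-up on the dark plate, with the rack and the three cases on the bench. In the top view the plate is at (233,173), the rack at (363,158), and the oil stone at (301,166). The cases are at (223,230) large V, (304,225) small V and (389,223) drilled. The hex key is at (258,232), and the two small drilled look-alikes are at (227,278) and (280,270).

```bash
python3 - <<'E'
from h import *
C=cam('top')
for n,u,z in [('plate',(233,173),.016),('shaftL',(197,183),.062),('shaftR',(270,160),.062),('caseL',(223,230),.016),('caseS',(304,225),.016),('caseD',(389,223),.016),('rack',(363,158),.04),('rackL',(326,165),.01),('rackR',(400,152),.01),('stone',(301,166),.013)]: print(n,ray(C,u,z).round(3))
im=cv2.imread('pics/top0.png')
cv2.imwrite('pics/topcrop.png',cv2.resize(im[120:300,170:430],None,fx=3,fy=3,interpolation=cv2.INTER_CUBIC))
E
```

```text
plate [0.606 0.131 0.016]
shaftL [0.575 0.21  0.062]
shaftR [0.62  0.034 0.062]
caseL [0.465 0.16  0.016]
caseS [ 0.463 -0.037  0.016]
caseD [ 0.454 -0.244  0.016]
rack [ 0.616 -0.192  0.04 ]
rackL [ 0.612 -0.102  0.01 ]
rackR [ 0.633 -0.291  0.01 ]
stone [ 0.613 -0.039  0.013]
```

View pics/topcrop.png

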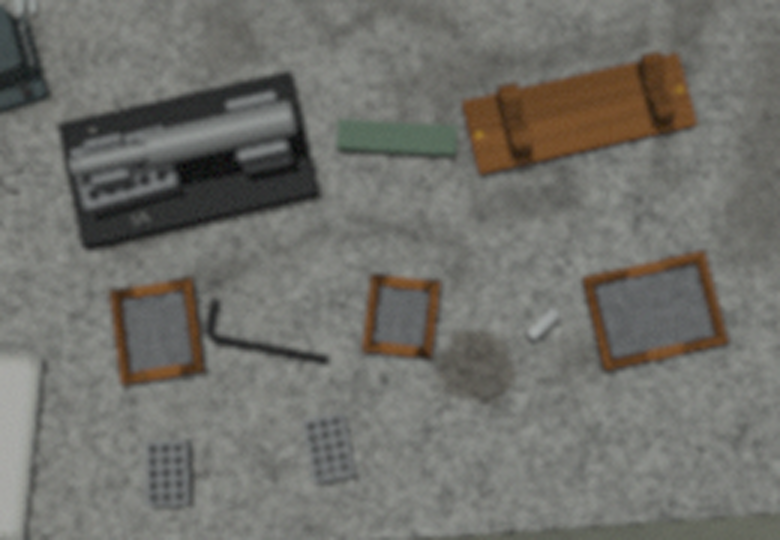

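```bash
cat >> h.py <<'E'
from scipy.spatial.transform import Rotation as Ro
def Rdown(a):  # tool down, tool y at world angle a (deg)
    a=np.radians(a); y=np.array([np.cos(a),np.sin(a),0]); z=np.array([0,0,-1.]); return np.c_[np.cross(y,z),y,z]
def plan(*wps,start=None):
    """wps: (xyz,yaw,nrows) ; prints rows in tool axes"""
    if start is None:
        s=read_state(); p=np.array(s['position']);R=np.array(s['tcp_rot'])
    else: p,R=np.array(start[0]),Rdown(start[1])
    for xyz,a,n in wps:
        out=[]; Rt=Rdown(a); p0=p.copy()
        for i in range(n):
            tgt=p0+(np.array(xyz)-p0)*(i+1)/n
            sh=(R.T@(tgt-p)*1000).round(1)
            w=(Ro.from_matrix(R.T@Rt).as_rotvec()/(n-i)).round(3)
            p=p+R@sh/1000; R=R@Ro.from_rotvec(w).as_matrix()
            out.append([(sh+0.).tolist(),(w+0.).tolist()])
        for k in range(0,n,5): print(str(out[k:k+5]).replace(' ',''))
        print('--')
E
python3 - <<'E'
from h import *
plan(([.54,.16,.22],14.4,15))
E
```

```text
[[[-30.5,-19.7,0.1],[0.0,0.0,0.066]],[[-31.7,-17.6,0.2],[0.0,0.0,0.066]],[[-32.8,-15.6,0.1],[0.0,0.0,0.066]],[[-33.8,-13.3,0.2],[0.0,0.0,0.065]],[[-34.5,-11.1,0.1],[0.0,0.0,0.066]]]
[[[-35.2,-8.8,0.2],[0.0,0.0,0.065]],[[-35.7,-6.4,0.1],[0.0,0.0,0.066]],[[-36.1,-4.1,0.1],[0.0,0.0,0.065]],[[-36.2,-1.8,0.2],[0.0,0.0,0.066]],[[-36.3,0.6,0.1],[0.0,0.0,0.065]]]
[[[-36.2,3.0,0.2],[0.0,0.0,0.066]],[[-35.9,5.4,0.1],[0.0,0.0,0.065]],[[-35.5,7.7,0.2],[0.0,0.0,0.066]],[[-34.9,10.0,0.1],[-0.001,0.001,0.065]],[[-34.1,12.2,0.1],[0.0,0.0,0.066]]]
--
```

Emit:
drive_tool(
  motion=[
    [[-30,-20,0],[0,0,0.066]],
    [[-32,-18,0],[0,0,0.066]],
    [[-33,-15,0],[0,0,0.066]],
    [[-34,-13,0],[0,0,0.066]],
    [[-34,-11,0],[0,0,0.066]],
  ],
)

```text
time_s: 0.65
position: [0.3178, 0.4459, 0.2223]
tcp_rot: [[-0.785, 0.62, -0.0], [0.62, 0.785, -0.0], [-0.0, -0.0, -1.0]]
force: [1.1, 0.1, -0.2]
opening: 1.0
grasp_force: 0.0
```

Emit:
drive_tool(
  motion=[
    [[-35,-9,0],[0,0,0.066]],
    [[-36,-6,0],[0,0,0.066]],
    [[-36,-4,0],[0,0,0.066]],
    [[-36,-2,0],[0,0,0.066]],
    [[-36,0,0],[0,0,0.066]],
  ],
)

```text
time_s: 1.15
position: [0.4283, 0.3026, 0.2224]
tcp_rot: [[-0.542, 0.841, -0.0], [0.841, 0.542, -0.0], [0.0, -0.0, -1.0]]
force: [0.7, 0.3, -0.4]
opening: 1.001
grasp_force: 0.0
```

Emit:
drive_tool(
  motion=[
    [[-36,3,0],[0,0,0.066]],
    [[-36,5,0],[0,0,0.066]],
    [[-35,8,0],[0,0,0.066]],
    [[-35,10,0],[0,0,0.066]],
    [[-34,12,0],[0,0,0.066]],
  ],
)

```text
time_s: 1.65
position: [0.5385, 0.1593, 0.2223]
tcp_rot: [[-0.24, 0.971, -0.001], [0.971, 0.24, 0.0], [0.0, -0.001, -1.0]]
force: [0.2, -0.1, -0.5]
opening: 1.002
grasp_force: 0.0
```

Emit:
drive_tool(
  motion=[
    [[0,0,0],[0,0,0]],
    [[0,0,0],[0,0,0]],
  ],
)

```text
time_s: 1.85
position: [0.5378, 0.1599, 0.2221]
tcp_rot: [[-0.241, 0.971, -0.001], [0.971, 0.241, 0.0], [0.001, -0.001, -1.0]]
force: [-0.2, 1.4, -0.4]
opening: 0.999
grasp_force: 0.0
```

```bash
python3 - <<'E'
from h import *
st=read_state();print(st['position'],st['tcp_rot'],st['joint_positions'].round(1),st['time_s']); save('wrist','w1')
np.savez('w1.npz',position=st['position'],tcp_rot=st['tcp_rot'])
E
```

```text
[0.53778359 0.15991964 0.2220967 ] [[-2.41020948e-01  9.70518880e-01 -1.41625247e-03]
 [ 9.70519709e-01  2.41021587e-01  2.97052700e-04]
 [ 6.29642672e-04 -1.30290501e-03 -9.99998953e-01]] [ 5.1 25.4 91.4  0.  63.4 -8.8] 1.85
```

View pics/w1.png

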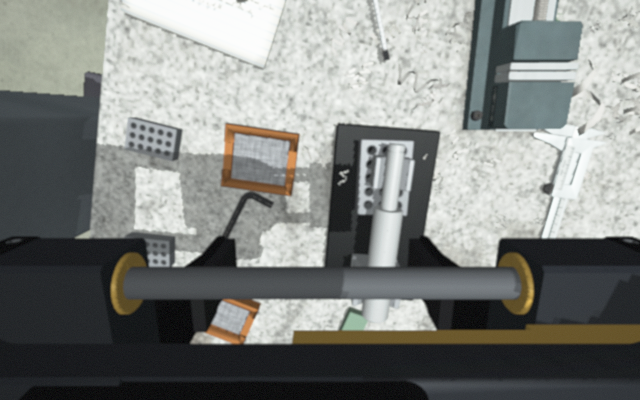

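The wrist view shows the small V-block (395,175) on the drilled block (384,178), with the shaft running from its thin end (396,145) down to the thick part, whose step is at (386,212). The large V case is at (260,158). The fingers hide everything below row 240.

Emit:
drive_tool(
  motion=[
    [[-36,-9,0],[0,0,0]],
    [[-36,-9,0],[0,0,0]],
    [[-36,-9,0],[0,0,0]],
    [[-36,-9,0],[0,0,0]],
    [[0,0,0],[0,0,0]],
  ],
)

```text
time_s: 2.4
position: [0.5376, 0.0098, 0.2226]
tcp_rot: [[-0.24, 0.971, -0.0], [0.971, 0.24, -0.001], [-0.001, -0.0, -1.0]]
force: [0.3, 0.1, -0.1]
opening: 0.997
grasp_force: 0.0
```

```bash
cat >> h.py <<'E'
def shot(f):
    st=read_state(); im=save('wrist',f); np.savez(f+'.npz',position=st['position'],tcp_rot=st['tcp_rot']); print(st['position'].round(4),st['joint_positions'].round(1),st['time_s'])
    return im
def load(f): return cv2.imread('pics/%s.png'%f),cam('wrist',np.load(f+'.npz'))
E
python3 -c "
from h import *
shot('w2')"
```

```text
[0.5376 0.0098 0.2226] [-10.8  23.5  94.6  -0.1  61.9 -24.7] 2.4
```

Emit:
drive_tool(
  motion=[
    [[-38,-11,0],[0,0,0]],
    [[-38,-11,0],[0,0,0]],
    [[-38,-11,0],[0,0,0]],
    [[-38,-11,0],[0,0,0]],
    [[-38,-11,0],[0,0,0]],
  ],
)

```text
time_s: 2.95
position: [0.5307, -0.1842, 0.2226]
tcp_rot: [[-0.246, 0.969, -0.0], [0.969, 0.246, 0.001], [0.001, 0.0, -1.0]]
force: [0.6, 0.5, 0.1]
opening: 0.998
grasp_force: 0.0
```

Emit:
drive_tool(
  motion=[
    [[-38,-11,0],[0,0,0]],
    [[-38,-11,0],[0,0,0]],
    [[-38,-11,0],[0,0,0]],
    [[-38,-11,0],[0,0,0]],
    [[0,0,0],[0,0,0]],
  ],
)

```text
time_s: 3.45
position: [0.5258, -0.3468, 0.2225]
tcp_rot: [[-0.241, 0.971, 0.002], [0.971, 0.241, -0.003], [-0.003, 0.001, -1.0]]
force: [-0.4, 0.9, -0.4]
opening: 1.002
grasp_force: 0.0
```

```bash
python3 -c "
from h import *
shot('w3')"
```

```text
[ 0.5258 -0.3468  0.2225] [-43.5  30.5  81.5  -0.1  67.8 -57.5] 3.45
```

View pics/w2.png

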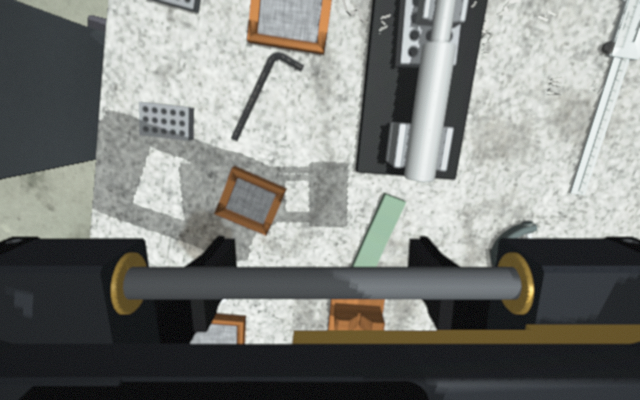

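View pics/w3.png

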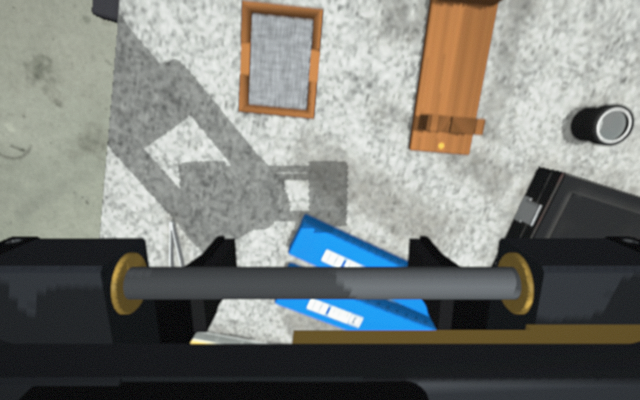

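w2 shows the large V-block around (420,145) with the shaft's thick end at (420,178), the small V case at (250,200), the oil stone at (380,230) and the hex key at (262,95). w3 shows the drilled case at (281,60) and one rack board at (450,125). Next I'll take a view of the whole rack.

Emit:
drive_tool(
  motion=[
    [[38,10,0],[0,0,0]],
    [[38,10,0],[0,0,0]],
    [[0,0,0],[0,0,0]],
    [[0,0,0],[0,0,0]],
  ],
)

```text
time_s: 3.9
position: [0.5262, -0.2616, 0.2227]
tcp_rot: [[-0.247, 0.969, -0.0], [0.969, 0.247, 0.001], [0.001, -0.0, -1.0]]
force: [-0.2, -1.2, 0.8]
opening: 0.998
grasp_force: 0.0
```

```bash
cat > m.py <<'E'
from h import *
def wood(im):
    hsv=cv2.cvtColor(im,cv2.COLOR_BGR2HSV); m=cv2.inRange(hsv,(5,110,50),(20,255,255)); m[232:]=0
    return m
def metric(C,pts,z): return np.array([ray(C,p,z)[:2] for p in pts])*1000
def rect(P):
    (c,s,a)=cv2.minAreaRect(P.astype(np.float32)); return np.round(c,1),np.round(s,1),round(a,1)
if __name__=='__main__':
  shot('w4')
  for f in('w1','w2','w3','w4'):
    im,C=load(f); m=cv2.morphologyEx(wood(im),cv2.MORPH_CLOSE,np.ones((3,3)))
    cs,h=cv2.findContours(m,cv2.RETR_CCOMP,cv2.CHAIN_APPROX_NONE)
    for i,c in enumerate(cs):
        if cv2.contourArea(c)<600: continue
        hole=h[0][i][3]>=0; c=c[:,0]; b=c.min(0),c.max(0)
        print(f,'hole' if hole else 'outer',b[0],b[1],*rect(metric(C,c,.008 if hole else .016)))
E
python3 m.py
```

```text
[ 0.5262 -0.2616  0.2227] [-37.3  27.3  87.6   0.   65.2 -51.6] 3.9
w1 outer [222 124] [297 194] [467.7 164.5] [76.  66.5] 5.7
w1 hole [229 131] [291 187] [467. 164.] [63.8 53.9] 5.5
w2 outer [215 167] [284 231] [466.4 -32.8] [58.4 61.3] 80.0
w2 hole [225 177] [276 224] [465.8 -34.9] [43.  49.7] 79.9
w2 outer [248   0] [330  53] [468.7 153.5] [75.8 47.9] 5.4
w3 outer [410   0] [498 153] [ 632.3 -214.5] [ 74.1 146.8] 9.5
w3 outer [239   0] [321 117] [ 456.3 -241.3] [ 77.1 102.3] 8.6
w3 hole [247  11] [314 111] [ 455.9 -241.7] [64.8 90.6] 8.6
w4 outer [225  94] [302 196] [ 456.9 -242.6] [ 77.2 101.5] 8.5
w4 hole [233 101] [295 189] [ 456.4 -242.8] [65.  90.1] 8.5
w4 outer [387  48] [479 228] [ 629.3 -196.2] [ 73.9 184.2] 8.9
```

View pics/w4.png

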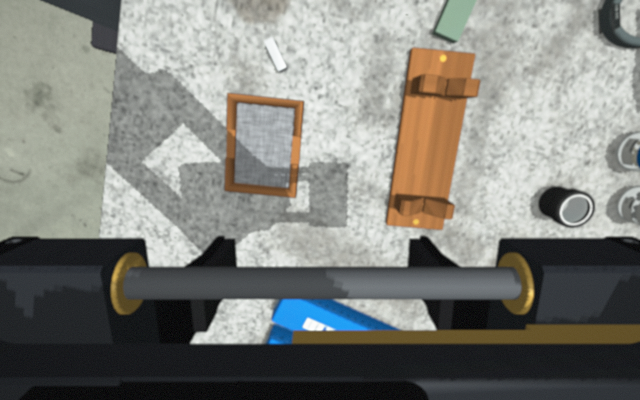

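The drilled case is at (264,145) and the whole rack is in view, with its boards at (447,85) and (425,207). I'll enlarge the rack and the set-up.

```bash
python3 - <<'E'
import cv2,numpy as np
a=cv2.imread('pics/w4.png')[40:236,375:490]; b=cv2.imread('pics/w1.png')[115:240,320:450]; c=cv2.imread('pics/w2.png')[0:190,350:490]
r=lambda i,s:cv2.resize(i,None,fx=s,fy=s,interpolation=cv2.INTER_CUBIC)
out=np.zeros((590,800,3),np.uint8)
A=r(a,3);B=r(b,2);Cc=r(c,1.6)
out[:A.shape[0],:A.shape[1]]=A; out[:B.shape[0],350:350+B.shape[1]]=B; out[260:260+Cc.shape[0],350:350+Cc.shape[1]]=Cc
cv2.imwrite('pics/crop2.png',out)
E
```

```text
(no output)
```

View pics/crop2.png

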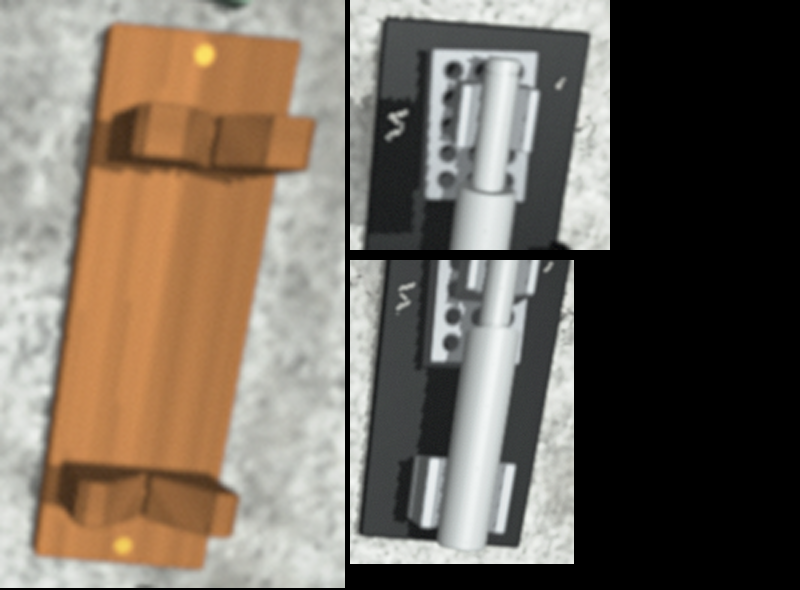

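The enlarged view settles the rack's direction. The lower board has narrow flats, so it holds the wide notch, which lies toward −y. The upper board holds the narrow notch. The shaft therefore keeps its direction. Next I'll work out the shaft and rack poses.

```bash
python3 - <<'E'
from m import *
im,C=load('w4')
L=lambda x,y:(375+x/3,40+y/3)
for z in(0,.01):
  q=metric(C,[L(112,22),L(300,42),L(37,553),L(203,570)],z); print(z,q.round(1).tolist(),'right ang',np.degrees(np.arctan2(*(q[3]-q[1])[::-1]))+90,'left',np.degrees(np.arctan2(*(q[2]-q[0])[::-1]))+90)
pins=metric(C,[L(205,55),L(123,546)],.01);print('pins',pins, np.linalg.norm(pins[0]-pins[1]),np.degrees(np.arctan2(*(pins[1]-pins[0])[::-1]))+90)
print('notch bottoms',metric(C,[L(213,158),L(213,110),L(146,500),L(146,470)],.032).round(1).tolist())
for f in('w1','w2'):
  im,C=load(f); g=cv2.cvtColor(im,cv2.COLOR_BGR2GRAY)
  print(f,'cam',C[4].round(3))
  for r in ([150,160,200,225,231] if f=='w1' else [45,60,80,100,115,160]):
    print(r,''.join('%4d'%v for v in g[r,368:420:2]) if f=='w1' else ''.join('%4d'%v for v in g[r,400:460:2]))
im,C=load('w1'); print('thin end',ray(C,(396.5,144),.062),ray(C,(396.5,144),.07),'step',ray(C,(387.5,211),.062),ray(C,(387.5,211),.076))
im,C=load('w2'); print('thick end',ray(C,(420,179),.062),ray(C,(420,179),.076)); 
E
```

```text
0 [[583.3, -107.0], [648.2, -97.0], [614.8, -296.7], [680.1, -287.3]] right ang 9.52363810080655 left 9.436633486173761
0.01 [[581.4, -109.2], [644.5, -99.5], [612.1, -294.1], [675.6, -284.9]] right ang 9.523638100806536 left 9.436633486173804
pins [[ 614.95987994 -111.25237798]
 [ 642.94174763 -283.27962424]] 174.28814754743465 9.238790181218974
notch bottoms [[621.7, -144.9], [616.8, -131.0], [637.6, -259.8], [634.1, -249.4]]
w1 cam [0.521 0.228 0.384]
150   72  39  66  75 141 194 131  78  35  65 110 159 196 219 235 239 225 210 154 135 203 218 174  84  74  72
160  123  68  76  88 169 232 207 174 165 121 152 186 210 228 241 234 222 194 157 154 146 168 179 122  70  73
200  142 165 186 138 122 120 111 133 176 205 223 233 232 222 202 175 192 202 198 195 128  60  64  66  63  63
225   31  39  93 135 163 182 197 209 219 226 232 233 230 225 219 203 162  76  58  62  56  59  58  56  57  58
231   29  53 113 146 171 187 201 215 223 226 230 231 227 222 212 193 122  58  61  56  56  59  55  57  57  56
w2 cam [0.521 0.078 0.384]
45   71 176 219 219 218 201 178 179 198 199 134 109 110 134 156 171 1
[... 211 characters left out ...]
 32  43  94 123 150 167 182 194 206 220 232 241 244 234 226 219 211 196 138  63  61  61  62
100   29  33  33  33  31  35  33  64 110 139 160 177 190 199 215 226 238 242 239 228 222 215 202 173  81  61  60  62  59  59
115   31  34  30  29  32  29  67 112 142 163 177 191 204 218 229 239 242 236 226 222 213 201 152  68  58  62  60  60  61  56
160  217 174 158 110 118 151 171 186 198 212 222 234 239 238 229 224 218 206 181 159 157 197 226 223 124  57  60  62  57 108
thin end [0.59463801 0.2178414  0.062     ] [0.59281845 0.21808995 0.07      ] step [0.60516727 0.15413182 0.062     ] [0.60152526 0.15733672 0.076     ]
thick end [0.62619301 0.04136708 0.062     ] [0.62162635 0.0429588  0.076     ]
```

```bash
python3 - <<'E'
from m import *
A=[]
for f,l in(('w1',[(386,225),(385.2,231)]),('w2',[(434,80),(431,100),(428.5,115)])):
  im,C=load(f)
  A+=[ray(C,p,.062)[:2]*1000 for p in l]
A=np.array(A);print(A.round(1))
vx,vy,x,y=cv2.fitLine(A.astype(np.float32),cv2.DIST_L2,0,.01,.01)[:,0]; print('axis',np.degrees(np.arctan2(vy,vx)),'x at y=111.5:',x+vx/vy*(111.5-y))
plan(([.611,.1115,.16],9.2,12),([.611,.1115,.043],9.2,7))
E
```

```text
[[607.9 140.1]
 [608.9 133.9]
 [610.5 128.9]
 [613.3 112.2]
 [615.3  99.3]]
axis -79.61371 x at y=111.5: 613.25073
[[[28.5,14.5,5.2],[0.0,0.0,0.007]],[[28.7,14.3,5.3],[0.0,0.0,0.007]],[[28.7,14.1,5.2],[0.0,0.0,0.007]],[[28.8,13.9,5.2],[0.0,0.0,0.007]],[[29.0,13.7,5.3],[0.0,0.0,0.007]]]
[[[29.0,13.5,5.2],[0.0,0.0,0.008]],[[29.1,13.3,5.2],[0.0,0.0,0.007]],[[29.2,13.0,5.3],[0.0,0.0,0.008]],[[29.3,12.8,5.2],[0.0,0.0,0.007]],[[29.5,12.7,5.3],[0.0,0.0,0.008]]]
[[[29.5,12.3,5.2],[0.0,0.0,0.007]],[[29.6,12.2,5.2],[0.0,0.0,0.008]]]
--
[[[0.0,0.0,16.7],[0.0,0.0,0.0]],[[0.0,0.0,16.7],[0.0,0.0,0.0]],[[0.0,0.0,16.8],[0.0,0.0,0.0]],[[0.0,0.0,16.7],[0.0,0.0,0.0]],[[0.0,0.0,16.7],[0.0,0.0,0.0]]]
[[[0.0,0.0,16.7],[0.0,0.0,0.0]],[[0.0,0.0,16.7],[0.0,0.0,0.0]]]
--
```

Emit:
drive_tool(
  motion=[
    [[29,15,5],[0,0,0.007]],
    [[29,15,5],[0,0,0.007]],
    [[29,14,5],[0,0,0.007]],
    [[29,14,5],[0,0,0.007]],
    [[29,14,5],[0,0,0.007]],
  ],
)

```text
time_s: 4.45
position: [0.5633, -0.1066, 0.1974]
tcp_rot: [[-0.208, 0.978, 0.001], [0.978, 0.208, -0.0], [-0.0, 0.001, -1.0]]
force: [0.6, -0.8, 0.2]
opening: 0.998
grasp_force: 0.0
```

Emit:
drive_tool(
  motion=[
    [[29,14,5],[0,0,0.007]],
    [[29,13,5],[0,0,0.007]],
    [[29,13,5],[0,0,0.007]],
    [[29,13,5],[0,0,0.007]],
    [[29,13,5],[0,0,0.007]],
  ],
)

```text
time_s: 4.95
position: [0.5999, 0.0487, 0.1724]
tcp_rot: [[-0.173, 0.985, 0.001], [0.985, 0.173, -0.0], [-0.0, 0.001, -1.0]]
force: [-1.0, -0.5, 0.5]
opening: 1.002
grasp_force: 0.0
```

Emit:
drive_tool(
  motion=[
    [[29,12,5],[0,0,0.007]],
    [[29,12,5],[0,0,0.007]],
    [[0,0,0],[0,0,0]],
    [[0,0,0],[0,0,0]],
  ],
)

```text
time_s: 5.35
position: [0.6131, 0.1092, 0.1622]
tcp_rot: [[-0.162, 0.987, -0.0], [0.987, 0.162, -0.001], [-0.001, -0.0, -1.0]]
force: [0.1, -0.4, 0.4]
opening: 0.998
grasp_force: 0.0
```

```bash
python3 - <<'E'
from m import *
im=shot('w5'); im,C=load('w5')
plan(([.6125,.1115,.043],9.7,6))
g=cv2.cvtColor(im,cv2.COLOR_BGR2GRAY)
for r in range(150,240,15): print(r,''.join('%4d'%v for v in g[r,270:370:3]))
E
```

```text
[0.6131 0.1092 0.1622] [-0.2 34.1 85.7 -0.  60.2 -9.5] 5.35
[[[0.5,0.0,19.9],[0.0,0.0,-0.001]],[[0.6,0.0,19.9],[0.0,0.0,-0.001]],[[0.5,0.0,19.9],[0.0,0.0,-0.002]],[[0.5,0.0,19.9],[0.0,0.0,-0.001]],[[0.6,0.0,19.9],[0.0,0.0,-0.002]]]
[[[0.5,0.0,19.9],[0.0,0.001,-0.001]]]
--
150   60  57  59  57  59  46 127 206 205 151  94 112 167 195 210 223 230 242 245 236 223 212 192 165 213 215 216 156  65  67  66  69  68  71
165   56  56  56  53  54  57  57  57  57  36  37  91 166 192 210 222 231 241 244 234 223 210 192 137  59  62  63  62  64  63  66  66  69  67
180   34  33  34  32  33  34  32  34  34  35  32  78 165 192 211 222 230 240 243 233 222 211 189  99  32  35  35  33  34  30  32  30  36  31
195   31  32  34  36  32  33  40  29  36  35  32  65 157 173 162 158 158 189 211 176 156 140 154  85  31  33  33  33  32  35  34  32  33  31
210   33  32  33  33  31  33  32  30  35  42  28  64 158 190 209 222 230 237 241 231 222 211 182  82  28  28  29  33  31  30  28  32  31  29
225   30  28  31  31  28  32  31  51  93  94  94  95 153 188 209 221 228 234 239 231 222 209 176  98  93  92  93  73  30  29  29  30  31  30
```

View pics/w5.png

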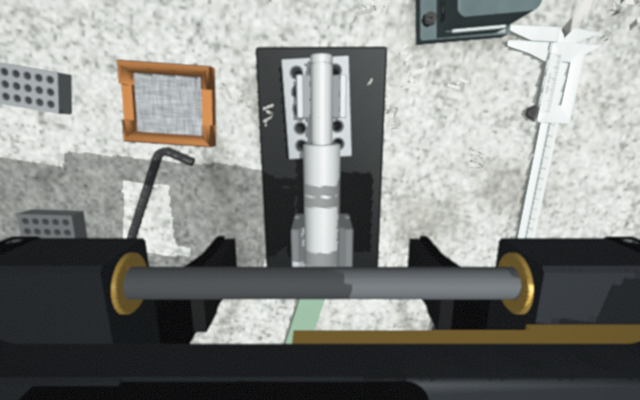

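The shaft is vertical in the image and centred at column 321.5 (cx 321.8), with the step at row 145 and the thin end at row 53. The tool is lined up, so I'll go down and grip.

Emit:
drive_tool(
  motion=[
    [[0.5,0,22],[0,0,0]],
    [[0.5,0,22],[0,0,0]],
    [[0.5,0,22],[0,0,0]],
    [[0.5,0,20],[0,0,0]],
    [[0,0,15],[0,0,0]],
  ],
)

```text
time_s: 5.9
position: [0.6123, 0.1092, 0.0605]
tcp_rot: [[-0.158, 0.987, -0.001], [0.987, 0.158, -0.0], [-0.0, -0.001, -1.0]]
force: [-0.6, -0.5, -0.3]
opening: 1.003
grasp_force: 0.0
```

Emit:
drive_tool(
  motion=[
    [[0,0,10],[0,0,0]],
    [[0,0,7.5],[0,0,0]],
    [[0,0,0],[0,0,0]],
    [[0,0,0],[0,0,0]],
  ],
)

```text
time_s: 6.3
position: [0.6131, 0.1108, 0.0445]
tcp_rot: [[-0.16, 0.987, 0.001], [0.987, 0.16, -0.0], [-0.0, 0.001, -1.0]]
force: [0.5, 0.8, 0.4]
opening: 0.999
grasp_force: 0.0
```

Emit:
drive_tool(
  motion=[
    [[0,0,0],[0,0,0]],
    [[0,0,0],[0,0,0]],
    [[0,0,0],[0,0,0]],
    [[0,0,0],[0,0,0]],
    [[0,0,0],[0,0,0]],
  ],
  gripper=0.2,
)

```text
time_s: 6.8
position: [0.6126, 0.1109, 0.0442]
tcp_rot: [[-0.16, 0.987, 0.0], [0.987, 0.16, -0.0], [-0.0, 0.0, -1.0]]
force: [-0.1, 0.4, -0.3]
opening: 0.63
grasp_force: 0.0
```

Emit:
drive_tool(
  motion=[
    [[0,0,0],[0,0,0]],
    [[0,0,0],[0,0,0]],
    [[0,0,0],[0,0,0]],
    [[0,0,0],[0,0,0]],
    [[0,0,0],[0,0,0]],
  ],
)

```text
time_s: 7.3
position: [0.6126, 0.1109, 0.044]
tcp_rot: [[-0.16, 0.987, 0.0], [0.987, 0.16, 0.0], [-0.0, 0.0, -1.0]]
force: [-0.6, -0.3, 0.5]
opening: 0.31
grasp_force: 30.0
```

Emit:
drive_tool(
  motion=[
    [[0,0,-5],[0,0,0]],
    [[0,0,-15],[0,0,0]],
    [[0,0,-25],[0,0,0]],
    [[0,0,-25],[0,0,0]],
    [[0,0,-20],[0,0,0]],
  ],
)

```text
time_s: 7.8
position: [0.6126, 0.1109, 0.136]
tcp_rot: [[-0.16, 0.987, 0.001], [0.987, 0.16, 0.0], [-0.0, 0.001, -1.0]]
force: [-0.1, 0.5, -4.8]
opening: 0.31
grasp_force: 30.0
```

```bash
python3 - <<'E'
from m import *
s=read_state();print(s['force'],s['grasp_force'],s['opening'],s['position'])
plan(([.6314,-.2148,.134],9.4,14))
E
```

```text
[-0.08554151  0.4575071  -4.80613338] 29.99042888288386 0.3103926685104574 [0.61261135 0.11089718 0.13599518]
[[[-23.2,-2.4,0.1],[0.0,0.0,0.0]],[[-23.2,-2.4,0.2],[0.0,0.0,0.0]],[[-23.1,-2.4,0.1],[0.0,0.0,0.0]],[[-23.2,-2.4,0.2],[0.0,0.0,0.0]],[[-23.2,-2.4,0.1],[0.0,0.0,0.0]]]
[[[-23.2,-2.4,0.2],[0.0,0.0,0.0]],[[-23.1,-2.4,0.1],[0.0,0.0,0.0]],[[-23.2,-2.4,0.1],[0.0,0.0,0.0]],[[-23.2,-2.4,0.2],[0.0,0.0,-0.001]],[[-23.2,-2.5,0.1],[0.0,0.0,0.0]]]
[[[-23.2,-2.4,0.2],[0.0,0.0,-0.001]],[[-23.1,-2.4,0.1],[0.0,0.0,0.0]],[[-23.2,-2.5,0.2],[0.0,0.0,-0.001]],[[-23.2,-2.5,0.1],[0.001,0.0,0.0]]]
--
```

Emit:
drive_tool(
  motion=[
    [[-12,-1,0],[0,0,0]],
    [[-24,-2.5,0],[0,0,0]],
    [[-26,-3,0],[0,0,0]],
    [[-26,-3,0],[0,0,0]],
    [[-26,-2.5,0],[0,0,0]],
  ],
)

```text
time_s: 8.3
position: [0.6177, -0.0053, 0.1329]
tcp_rot: [[-0.16, 0.987, -0.003], [0.987, 0.16, -0.0], [0.0, -0.003, -1.0]]
force: [-0.7, 0.4, -4.2]
opening: 0.314
grasp_force: 30.0
```

Emit:
drive_tool(
  motion=[
    [[-26,-2.5,0],[0,0,0]],
    [[-26,-3,0],[0,0,0]],
    [[-26,-3,0],[0,0,0]],
    [[-26,-3,0],[0,0,0]],
    [[-26,-2.5,0],[0,0,0]],
  ],
)

```text
time_s: 8.8
position: [0.6246, -0.1358, 0.1327]
tcp_rot: [[-0.16, 0.987, -0.003], [0.987, 0.16, 0.001], [0.001, -0.003, -1.0]]
force: [0.1, 0.1, -3.9]
opening: 0.313
grasp_force: 30.0
```

Emit:
drive_tool(
  motion=[
    [[-26,-3,0],[0,0,0]],
    [[-26,-2.5,0],[0,0,0]],
    [[-19,-2,0],[0,0,0]],
    [[-10,-1,0],[0,0,0]],
    [[0,0,0],[0,0,0]],
  ],
)

```text
time_s: 9.3
position: [0.6302, -0.217, 0.1335]
tcp_rot: [[-0.158, 0.987, -0.001], [0.987, 0.158, 0.0], [0.0, -0.001, -1.0]]
force: [-0.3, 0.2, -4.2]
opening: 0.313
grasp_force: 30.0
```

```bash
python3 - <<'E'
from m import *
im=shot('w6'); im,C=load('w6')
plan(([.6314,-.2148,.134],9.4,1))
c=im[20:240,230:410]; cv2.imwrite('pics/w6c.png',cv2.resize(c,None,fx=2.7,fy=2.7,interpolation=cv2.INTER_CUBIC))
E
```

```text
[ 0.6302 -0.217   0.1335] [-28.6  39.2  80.1  -0.   60.8 -37.7] 9.3
[[[0.4,1.4,-0.5],[-0.001,-0.001,-0.004]]]
--
```

View pics/w6c.png

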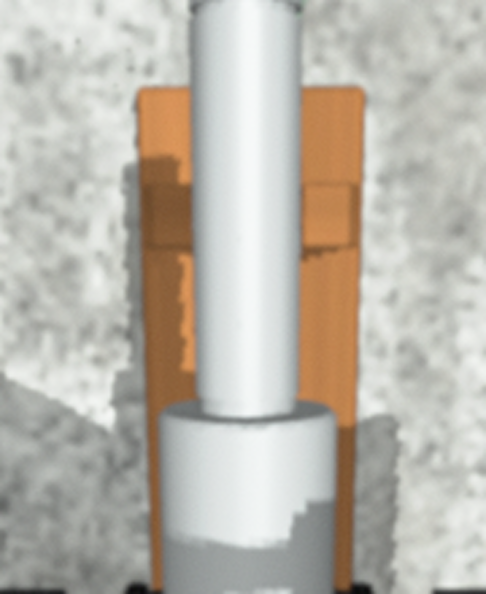

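The foot is centred at crop column 251.5 and the shaft at 248, so about 1.1 mm of +y is still needed. I'll check the position along the axis too.

```bash
python3 - <<'E'
from m import *
im,C=load('w6'); s=np.load('w6.npz'); R=s['tcp_rot'];p=s['position']
t=lambda u,v,z:(R.T@(ray(C,(230+u/2.7,20+v/2.7),z)-p)*1000).round(1)
z=p[2]+.018
print('foot end (113 wanted)',t(251,88,.010),'board top far edge(84)',t(330,183,.047),'near top (68)',t(330,247,.047))
print('step 46:',t(248,402,z+.014),t(248,412,z+.008), 'thin end 108:',t(246,8,z+.006))
E
```

```text
foot end (113 wanted) [114.9   1.2 123.5] board top far edge(84) [86.8 21.1 86.5] near top (68) [71.1 21.5 86.5]
step 46: [ 49.5   0.3 -32. ] [ 47.1   0.3 -26. ] thin end 108: [101.6   0.  -24. ]
```

Emit:
drive_tool(
  motion=[
    [[0.5,1.2,12],[0,0,0]],
    [[0,0,24],[0,0,0]],
    [[0,0,24],[0,0,0]],
    [[0,0,18],[0,0,0]],
    [[0,0,10],[0,0,0]],
  ],
)

```text
time_s: 9.85
position: [0.6303, -0.2123, 0.0433]
tcp_rot: [[-0.162, 0.987, -0.004], [0.987, 0.162, 0.003], [0.003, -0.004, -1.0]]
force: [0.7, 1.0, -4.8]
opening: 0.315
grasp_force: 30.0
```

Emit:
drive_tool(
  motion=[
    [[0,0,6],[0,0,0]],
    [[0,0,4],[0,0,0]],
    [[0,0,2],[0,0,0]],
    [[0,0,0],[0,0,0]],
    [[0,0,0],[0,0,0]],
  ],
)

```text
time_s: 10.35
position: [0.6322, -0.2151, 0.0348]
tcp_rot: [[-0.16, 0.987, 0.001], [0.987, 0.16, -0.001], [-0.001, 0.001, -1.0]]
force: [0.0, -0.2, -4.8]
opening: 0.314
grasp_force: 30.0
```

Emit:
drive_tool(
  motion=[
    [[0,0,3],[0,0,0]],
    [[0,0,2],[0,0,0]],
    [[0,0,1],[0,0,0]],
    [[0,0,0],[0,0,0]],
    [[0,0,0],[0,0,0]],
  ],
)

```text
time_s: 10.85
position: [0.6318, -0.2148, 0.028]
tcp_rot: [[-0.16, 0.987, -0.0], [0.987, 0.16, 0.0], [0.0, -0.0, -1.0]]
force: [0.7, 0.1, -5.3]
opening: 0.314
grasp_force: 30.0
```

Emit:
drive_tool(
  motion=[
    [[0,0,0.5],[0,0,0]],
    [[0,0,0.5],[0,0,0]],
    [[0,0,0.5],[0,0,0]],
    [[0,0,0],[0,0,0]],
    [[0,0,0],[0,0,0]],
  ],
)

```text
time_s: 11.35
position: [0.6318, -0.2149, 0.0275]
tcp_rot: [[-0.16, 0.987, 0.0], [0.987, 0.16, -0.0], [-0.0, 0.0, -1.0]]
force: [-3.0, 0.5, 3.9]
opening: 0.314
grasp_force: 30.0
```

Emit:
drive_tool(
  motion=[
    [[0,0,0],[0,0,0]],
    [[0,0,0],[0,0,0]],
    [[0,0,0],[0,0,0]],
    [[0,0,0],[0,0,0]],
    [[0,0,0],[0,0,0]],
  ],
  gripper=0.8,
)

```text
time_s: 11.85
position: [0.632, -0.2149, 0.0265]
tcp_rot: [[-0.16, 0.987, 0.0], [0.987, 0.16, -0.0], [-0.0, 0.0, -1.0]]
force: [-0.3, -0.1, 0.9]
opening: 0.676
grasp_force: 0.0
```

Emit:
drive_tool(
  motion=[
    [[0,0,0],[0,0,0]],
    [[0,0,-10],[0,0,0]],
    [[0,0,-25],[0,0,0]],
    [[0,0,-40],[0,0,0]],
    [[0,0,-40],[0,0,0]],
  ],
)

```text
time_s: 12.35
position: [0.6314, -0.2146, 0.1428]
tcp_rot: [[-0.16, 0.987, -0.001], [0.987, 0.16, 0.001], [0.001, -0.001, -1.0]]
force: [1.4, -0.7, -0.0]
opening: 0.805
grasp_force: 0.0
```

Emit:
drive_tool(
  motion=[
    [[-30,0,-10],[0,0,0]],
    [[-30,0,0],[0,0,0]],
    [[-20,0,0],[0,0,0]],
    [[0,0,0],[0,0,0]],
  ],
  gripper=1.0,
)

```text
time_s: 12.75
position: [0.6451, -0.2971, 0.1527]
tcp_rot: [[-0.157, 0.988, 0.003], [0.988, 0.157, -0.003], [-0.003, 0.002, -1.0]]
force: [-0.5, 0.2, -1.0]
opening: 0.986
grasp_force: 0.0
```

```bash
python3 - <<'E'
from m import *
im=shot('w7'); im=im[:,:,::-1]
cv2.imwrite('pics/w7.png',im); np.savez('w7v',0)
cv2.imwrite('pics/w7c.png',cv2.resize(im[0:240,200:440],None,fx=2.4,fy=2.4))
plan(([.61,0.02,.16],10,8))
E
```

```text
[ 0.6451 -0.2971  0.1527] [-33.7  41.   72.3  -0.   66.5 -42.7] 12.75
[[[39.5,2.0,-1.0],[0.0,0.0,-0.002]],[[39.6,2.0,-1.0],[0.0,0.0,-0.002]],[[39.5,2.2,-1.0],[0.0,0.0,-0.002]],[[39.5,2.2,-1.0],[0.0,0.0,-0.002]],[[39.6,2.3,-1.0],[0.0,0.0,-0.002]]]
[[[39.5,2.3,-1.0],[0.0,0.0,-0.002]],[[39.5,2.5,-0.9],[0.0,0.0,-0.002]],[[39.5,2.5,-1.0],[0.001,0.0,-0.002]]]
--
```

View pics/w7c.png

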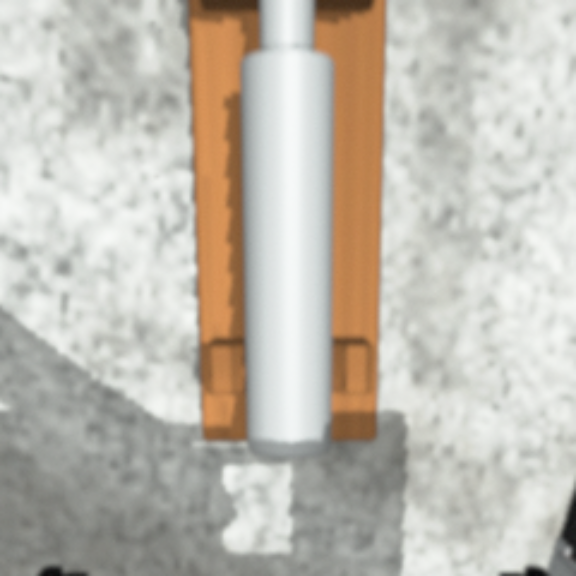

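The shaft lies symmetrically in both notches. Next are the blocks, so I'll move to a viewpoint that shows the whole plate.

Emit:
drive_tool(
  motion=[
    [[35,2,-3],[0,0,0]],
    [[35,2,-3],[0,0,0]],
    [[35,2,-3],[0,0,0]],
    [[35,2,-3],[0,0,0]],
    [[35,2,-3],[0,0,0]],
  ],
)

```text
time_s: 13.3
position: [0.6252, -0.1163, 0.1668]
tcp_rot: [[-0.161, 0.987, -0.001], [0.987, 0.161, 0.001], [0.001, -0.001, -1.0]]
force: [0.3, -0.4, 0.2]
opening: 1.004
grasp_force: 0.0
```

Emit:
drive_tool(
  motion=[
    [[35,2,-3],[0,0,0]],
    [[35,2,0],[0,0,0]],
    [[35,2,0],[0,0,0]],
    [[0,0,0],[0,0,0]],
    [[0,0,0],[0,0,0]],
  ],
)

```text
time_s: 13.8
position: [0.6147, -0.0128, 0.1698]
tcp_rot: [[-0.163, 0.987, -0.001], [0.987, 0.163, 0.0], [0.0, -0.001, -1.0]]
force: [0.8, -0.9, -0.2]
opening: 1.002
grasp_force: 0.0
```

```bash
python3 - <<'E'
from m import *
shot('w8'); im,C=load('w8')
cv2.imwrite('pics/w8c.png',cv2.resize(im[0:240,240:410],None,fx=2.5,fy=2.5,interpolation=cv2.INTER_CUBIC))
E
```

```text
[ 0.6147 -0.0128  0.1698] [-11.6  33.   86.5  -0.   60.5 -21. ] 13.8
```

View pics/w8c.png

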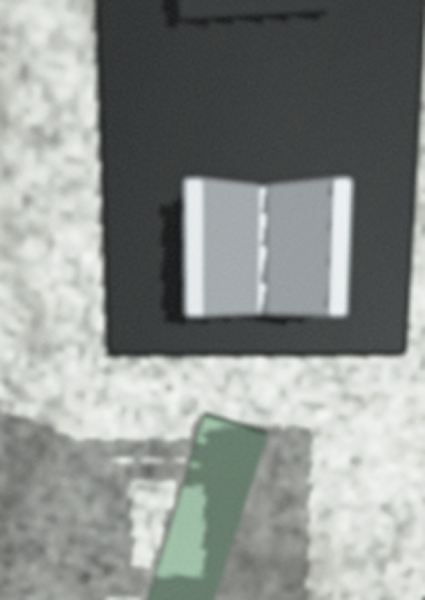

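The large V-block's corners are at crop (183,177), (353,178), (183,317) and (348,317), square to the tool.

```bash
python3 - <<'E'
from m import *
im,C=load('w8')
L=lambda x,y:(240+x/2.5,y/2.5)
q=metric(C,[L(183,177),L(353,178),L(183,317),L(348,317)],.062);print(q.round(1))
c=q.mean(0);print('centre',c, np.linalg.norm(q[0]-q[1]),np.linalg.norm(q[2]-q[3]),np.linalg.norm(q[2]-q[0]),np.linalg.norm(q[3]-q[1]))
a=lambda v:np.degrees(np.arctan2(v[1],v[0]))
print(a(q[1]-q[0]),a(q[3]-q[2]),a(q[0]-q[2])-90,a(q[1]-q[3])-90)
plan(([c[0]/1e3,c[1]/1e3,.15],9.3,4),([c[0]/1e3,c[1]/1e3,.03],9.3,6))
plan(([.4672,.1643,.12],5.6,8),([.4672,.1643,.021],5.6,6),start=([c[0]/1e3,c[1]/1e3,.12],9.3))
E
```

```text
[[592.3  84.8]
 [641.6  92.8]
 [598.6  45.2]
 [648.4  53.5]]
centre [620.23790353  69.06939353] 49.94722728546279 50.44222654579641 40.140589662222794 39.86183535023344
9.112670406064524 9.432295129231155 9.063454142981968 9.773488274307553
[[[20.3,4.6,4.9],[0.0,0.0,0.0]],[[20.3,4.6,5.0],[0.0,0.0,0.0]],[[20.3,4.7,4.9],[0.0,0.0,0.0]],[[20.3,4.6,5.0],[0.0,0.0,0.0]]]
--
[[[0.0,0.0,20.0],[0.0,0.0,0.0]],[[0.0,0.0,20.0],[0.0,0.0,0.0]],[[0.0,0.0,20.0],[0.0,0.0,0.0]],[[0.0,0.0,20.0],[0.0,0.0,0.0]],[[0.0,0.0,20.0],[0.0,0.0,0.0]]]
[[[0.0,0.0,20.0],[0.0,0.0,0.0]]]
--
[[[14.8,-17.0,0.0],[0.0,0.0,0.008]],[[14.7,-17.0,0.0],[0.0,0.0,0.008]],[[14.6,-17.2,0.0],[0.0,0.0,0.008]],[[14.4,-17.3,0.0],[0.0,0.0,0.008]],[[14.3,-17.4,0.0],[0.0,0.0,0.008]]]
[[[14.2,-17.6,0.0],[0.0,0.0,0.008]],[[14.0,-17.6,0.0],[0.0,0.0,0.008]],[[13.8,-17.8,0.0],[0.0,0.0,0.009]]]
--
[[[0.0,0.0,16.5],[0.0,0.0,0.0]],[[0.0,0.0,16.5],[0.0,0.0,0.0]],[[0.0,0.0,16.5],[0.0,0.0,0.0]],[[0.0,0.0,16.5],[0.0,0.0,0.0]],[[0.0,0.0,16.5],[0.0,0.0,0.0]]]
[[[0.0,0.0,16.5],[0.0,0.0,0.0]]]
--
```

Emit:
drive_tool(
  motion=[
    [[20,4.5,5],[0,0,0]],
    [[20,4.5,5],[0,0,0]],
    [[20,4.5,5],[0,0,0]],
    [[20,4.5,5],[0,0,0]],
    [[1,0.5,0],[0,0,0]],
  ],
)

```text
time_s: 14.35
position: [0.6202, 0.069, 0.1488]
tcp_rot: [[-0.161, 0.987, -0.002], [0.987, 0.161, 0.001], [0.001, -0.002, -1.0]]
force: [0.6, -0.4, -0.4]
opening: 1.002
grasp_force: 0.0
```

Emit:
drive_tool(
  motion=[
    [[0,0,20],[0,0,0]],
    [[0,0,24],[0,0,0]],
    [[0,0,24],[0,0,0]],
    [[0,0,20],[0,0,0]],
    [[0,0,15],[0,0,0]],
  ],
)

```text
time_s: 14.85
position: [0.6206, 0.0664, 0.0453]
tcp_rot: [[-0.159, 0.987, -0.001], [0.987, 0.159, -0.0], [-0.0, -0.001, -1.0]]
force: [-0.5, -0.5, 0.7]
opening: 1.003
grasp_force: 0.0
```

Emit:
drive_tool(
  motion=[
    [[0,0,10],[0,0,0]],
    [[0,0,7],[0,0,0]],
    [[0,0,0],[0,0,0]],
    [[0,0,0],[0,0,0]],
  ],
)

```text
time_s: 15.25
position: [0.6213, 0.068, 0.0301]
tcp_rot: [[-0.16, 0.987, 0.001], [0.987, 0.16, -0.0], [-0.0, 0.001, -1.0]]
force: [-0.7, -0.1, 0.7]
opening: 0.996
grasp_force: 0.0
```

Emit:
drive_tool(
  motion=[
    [[0,0,0],[0,0,0]],
    [[0,0,0],[0,0,0]],
    [[0,0,0],[0,0,0]],
    [[0,0,0],[0,0,0]],
    [[0,0,0],[0,0,0]],
  ],
  gripper=0.4,
)

```text
time_s: 15.75
position: [0.6208, 0.0682, 0.0297]
tcp_rot: [[-0.16, 0.987, 0.0], [0.987, 0.16, -0.0], [-0.0, 0.0, -1.0]]
force: [-1.1, -0.3, 1.0]
opening: 0.629
grasp_force: 0.0
```

Emit:
drive_tool(
  motion=[
    [[0,0,0],[0,0,0]],
    [[0,0,0],[0,0,0]],
    [[0,0,0],[0,0,0]],
  ],
)

```text
time_s: 16.05
position: [0.6201, 0.0681, 0.0296]
tcp_rot: [[-0.16, 0.987, -0.001], [0.987, 0.16, -0.0], [0.0, -0.001, -1.0]]
force: [-1.7, -0.2, 2.7]
opening: 0.571
grasp_force: 30.0
```

Emit:
drive_tool(
  motion=[
    [[0,0,-5],[0,0,0]],
    [[0,0,-15],[0,0,0]],
    [[0,0,-25],[0,0,0]],
    [[0,0,-25],[0,0,0]],
    [[0,0,-20],[0,0,0]],
  ],
)

```text
time_s: 16.55
position: [0.6212, 0.0682, 0.1213]
tcp_rot: [[-0.16, 0.987, 0.001], [0.987, 0.16, 0.0], [-0.0, 0.001, -1.0]]
force: [-0.7, -0.5, -5.6]
opening: 0.573
grasp_force: 30.0
```

Emit:
drive_tool(
  motion=[
    [[15,-17,0],[0,0,0.008]],
    [[15,-17,0],[0,0,0.008]],
    [[15,-17,0],[0,0,0.008]],
    [[14.5,-17,0],[0,0,0.008]],
    [[14.5,-17,0],[0,0,0.008]],
  ],
)

```text
time_s: 17.05
position: [0.5252, 0.1295, 0.1202]
tcp_rot: [[-0.12, 0.993, 0.001], [0.993, 0.12, 0.0], [0.0, 0.001, -1.0]]
force: [-0.0, 0.1, -5.0]
opening: 0.576
grasp_force: 30.0
```

Emit:
drive_tool(
  motion=[
    [[14,-17.5,0],[0,0,0.008]],
    [[14,-17.5,0],[0,0,0.008]],
    [[14,-18,0],[0,0,0.008]],
    [[0,0,0],[0,0,0]],
    [[0,0,0],[0,0,0]],
  ],
)

```text
time_s: 17.55
position: [0.4689, 0.1652, 0.1202]
tcp_rot: [[-0.098, 0.995, 0.002], [0.995, 0.098, 0.0], [-0.0, 0.002, -1.0]]
force: [0.3, -0.0, -5.6]
opening: 0.574
grasp_force: 30.0
```

```bash
python3 - <<'E'
from m import *
s=read_state();print(s['force'],s['opening'],s['position'])
plan(([.4672,.1643,.12],5.6,1))
E
```

```text
[ 0.27719638 -0.0403342  -5.58145336] 0.5738649696883316 [0.46885918 0.16515551 0.12021764]
[[[-0.7,-1.7,0.2],[0.002,0.0,0.0]]]
--
```

Emit:
drive_tool(
  motion=[
    [[-1.7,-1.5,12],[0,0,0]],
    [[0,0,22],[0,0,0]],
    [[0,0,22],[0,0,0]],
    [[0,0,18],[0,0,0]],
    [[0,0,10],[0,0,0]],
  ],
)

```text
time_s: 18.05
position: [0.4686, 0.1625, 0.0345]
tcp_rot: [[-0.096, 0.995, 0.001], [0.995, 0.096, -0.0], [-0.0, 0.001, -1.0]]
force: [-0.2, 1.5, -5.7]
opening: 0.577
grasp_force: 30.0
```

Emit:
drive_tool(
  motion=[
    [[0,0,6],[0,0,0]],
    [[0,0,4],[0,0,0]],
    [[0,0,2],[0,0,0]],
    [[0,0,0],[0,0,0]],
    [[0,0,0],[0,0,0]],
  ],
)

```text
time_s: 18.55
position: [0.4677, 0.1631, 0.0241]
tcp_rot: [[-0.097, 0.995, 0.001], [0.995, 0.097, 0.0], [-0.0, 0.001, -1.0]]
force: [-0.5, 0.3, -5.4]
opening: 0.572
grasp_force: 30.0
```

Emit:
drive_tool(
  motion=[
    [[0,0,1],[0,0,0]],
    [[0,0,1],[0,0,0]],
    [[0,0,0.5],[0,0,0]],
    [[0,0,0],[0,0,0]],
    [[0,0,0],[0,0,0]],
  ],
)

```text
time_s: 19.05
position: [0.4672, 0.163, 0.021]
tcp_rot: [[-0.097, 0.995, -0.0], [0.995, 0.097, -0.0], [-0.0, -0.0, -1.0]]
force: [1.3, 0.5, -5.7]
opening: 0.568
grasp_force: 30.0
```

Emit:
drive_tool(
  motion=[
    [[0,0,0.5],[0,0,0]],
    [[0,0,0.5],[0,0,0]],
    [[0,0,0.5],[0,0,0]],
    [[0,0,0],[0,0,0]],
    [[0,0,0],[0,0,0]],
  ],
)

```text
time_s: 19.55
position: [0.4672, 0.163, 0.0196]
tcp_rot: [[-0.097, 0.995, 0.0], [0.995, 0.097, -0.0], [-0.0, 0.0, -1.0]]
force: [-0.2, -0.2, -3.6]
opening: 0.573
grasp_force: 30.0
```

Emit:
drive_tool(
  motion=[
    [[0,0,0.4],[0,0,0]],
    [[0,0,0],[0,0,0]],
    [[0,0,0],[0,0,0]],
  ],
)

```text
time_s: 19.85
position: [0.4673, 0.163, 0.0196]
tcp_rot: [[-0.097, 0.995, 0.0], [0.995, 0.097, -0.0], [-0.0, 0.0, -1.0]]
force: [-1.1, 0.2, 3.1]
opening: 0.576
grasp_force: 30.0
```

Emit:
drive_tool(
  motion=[
    [[0,0,0],[0,0,0]],
    [[0,0,0],[0,0,0]],
    [[0,0,0],[0,0,0]],
    [[0,0,0],[0,0,0]],
    [[0,0,0],[0,0,0]],
  ],
  gripper=0.75,
)

```text
time_s: 20.35
position: [0.4673, 0.163, 0.0191]
tcp_rot: [[-0.097, 0.995, 0.0], [0.995, 0.097, -0.0], [-0.0, 0.0, -1.0]]
force: [0.1, -0.2, -0.3]
opening: 0.745
grasp_force: 0.0
```

Emit:
drive_tool(
  motion=[
    [[0,0,-8],[0,0,0]],
    [[0,0,-25],[0,0,0]],
    [[0,0,-38],[0,0,0]],
    [[0,0,-38],[0,0,0]],
    [[0,0,-38],[0,0,0]],
  ],
)

```text
time_s: 20.85
position: [0.4667, 0.1629, 0.168]
tcp_rot: [[-0.097, 0.995, -0.0], [0.995, 0.097, -0.0], [0.0, -0.0, -1.0]]
force: [1.2, 0.1, 0.3]
opening: 0.754
grasp_force: 0.0
```

```bash
python3 - <<'E'
from m import *
plan(([.620,.06,.17],9.3,8))
E
```

```text
[[[-14.7,17.8,-0.3],[0.0,0.0,-0.008]],[[-14.8,17.7,-0.2],[0.0,0.0,-0.008]],[[-14.9,17.6,-0.3],[0.0,0.0,-0.008]],[[-15.1,17.5,-0.2],[0.0,0.0,-0.008]],[[-15.2,17.3,-0.3],[0.0,0.0,-0.008]]]
[[[-15.4,17.2,-0.2],[0.0,0.0,-0.008]],[[-15.5,17.1,-0.3],[0.0,0.0,-0.009]],[[-15.6,17.0,-0.2],[0.0,0.0,-0.008]]]
--
```

Emit:
drive_tool(
  motion=[
    [[-15,18,0],[0,0,-0.008]],
    [[-15,18,0],[0,0,-0.008]],
    [[-15,17.5,0],[0,0,-0.008]],
    [[-15,17.5,0],[0,0,-0.008]],
    [[-15,17.5,0],[0,0,-0.008]],
  ],
  gripper=1.0,
)

```text
time_s: 21.35
position: [0.5641, 0.0979, 0.1668]
tcp_rot: [[-0.137, 0.991, 0.0], [0.991, 0.137, 0.0], [-0.0, 0.0, -1.0]]
force: [-0.2, 0.6, 0.4]
opening: 0.992
grasp_force: 0.0
```

Emit:
drive_tool(
  motion=[
    [[-15.5,17,0],[0,0,-0.008]],
    [[-15.5,17,0],[0,0,-0.008]],
    [[-15.5,17,0],[0,0,-0.008]],
    [[0,0,0],[0,0,0]],
    [[0,0,0],[0,0,0]],
  ],
)

```text
time_s: 21.85
position: [0.62, 0.0598, 0.1661]
tcp_rot: [[-0.16, 0.987, -0.001], [0.987, 0.16, 0.0], [0.001, -0.001, -1.0]]
force: [-0.7, -0.3, 0.1]
opening: 0.995
grasp_force: 0.0
```

```bash
python3 - <<'E'
from m import *
shot('w9'); im,C=load('w9')
cv2.imwrite('pics/w9c.png',cv2.resize(im[0:240,90:410],None,fx=2.5,fy=2.5,interpolation=cv2.INTER_CUBIC))
E
```

```text
[0.62   0.0598 0.1661] [ -4.8  33.8  85.4   0.   60.8 -14. ] 21.85
```

View pics/w9c.png

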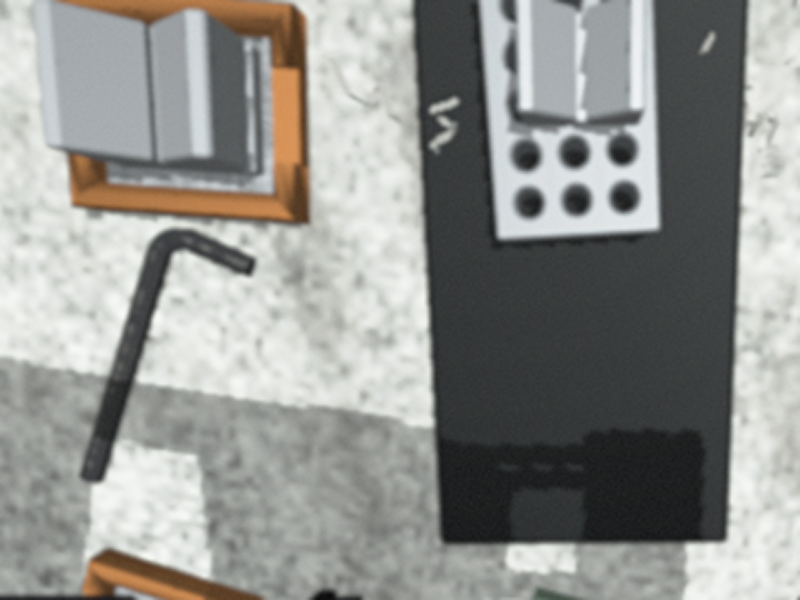

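The large V-block sits in its case. The small V-block is cut off at the top edge, so I'll move 50 mm along tool x and look again.

Emit:
drive_tool(
  motion=[
    [[25,-7,0],[0,0,0]],
    [[25,-7,0],[0,0,0]],
    [[0,0,0],[0,0,0]],
    [[0,0,0],[0,0,0]],
  ],
)

```text
time_s: 22.3
position: [0.5979, 0.1079, 0.1664]
tcp_rot: [[-0.162, 0.987, -0.0], [0.987, 0.162, -0.0], [-0.0, -0.0, -1.0]]
force: [0.3, 0.8, 0.5]
opening: 1.0
grasp_force: 0.0
```

```bash
python3 - <<'E'
from m import *
shot('w10'); im,C=load('w10')
cv2.imwrite('pics/w10c.png',cv2.resize(im[20:190,270:430],None,fx=3.5,fy=3.5,interpolation=cv2.INTER_CUBIC))
E
```

```text
[0.5979 0.1079 0.1664] [-0.3 32.7 87.8 -0.  59.5 -9.6] 22.3
```

View pics/w10c.png

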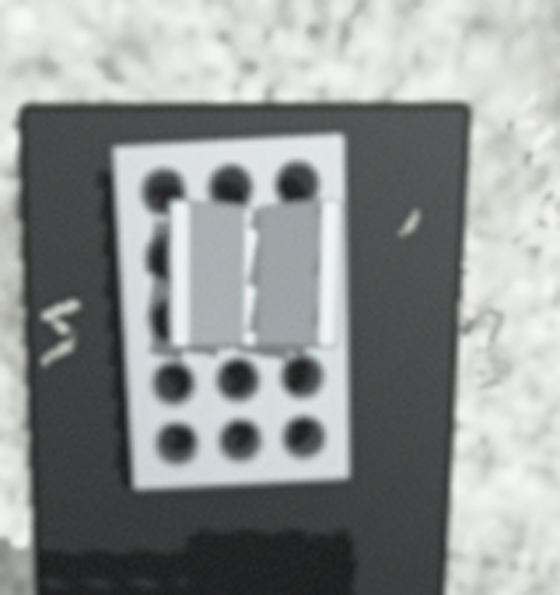

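The small V-block's corners are at crop (170,201), (340,199), (171,346) and (335,345). The drilled block's corners are at (112,148), (344,133), (133,490) and (350,477), turned slightly.

```bash
python3 - <<'E'
from m import *
im,C=load('w10')
L=lambda x,y:(270+x/3.5,20+y/3.5)
a=lambda v:round(float(np.degrees(np.arctan2(v[1],v[0]))),2)
def quad(P,z):
  q=metric(C,[L(*p) for p in P],z);n=np.linalg.norm;c=q.mean(0)
  print('c',c.round(1),'w',n(q[0]-q[1]),n(q[2]-q[3]),'l',n(q[0]-q[2]),n(q[1]-q[3]),'ang',a(q[1]-q[0]),a(q[3]-q[2]),a(q[0]-q[2])-90,a(q[1]-q[3])-90);return c/1e3
c=quad([(170,201),(340,199),(171,346),(335,345)],.065)
d=quad([(112,148),(344,133),(133,490),(350,477)],.041)
plan(([*c,.13],9.5,5),([*c,.049],9.5,6))
plan(([.466,-.035,.11],-10,10),start=([*c,.11],9.5))
E
```

```text
c [600.  189.8] w 34.971174592913826 34.755153293316404 l 28.957027627661724 29.137449794277064 ang 10.01 9.72 9.659999999999997 9.239999999999995
c [598.6 180.6] w 51.5295512581535 51.71334146848469 l 76.10592026175495 76.11702945096462 ang 12.82 12.81 12.299999999999997 12.439999999999998
[[[16.3,3.0,7.3],[0.0,0.0,-0.001]],[[16.2,2.9,7.3],[0.0,0.0,-0.001]],[[16.3,3.0,7.3],[0.0,0.0,-0.001]],[[16.2,3.0,7.2],[0.0,0.0,0.0]],[[16.3,3.0,7.3],[0.0,0.0,-0.001]]]
--
[[[0.0,0.0,13.5],[0.0,0.0,0.0]],[[0.0,0.0,13.5],[0.0,0.0,0.0]],[[0.0,0.0,13.5],[0.0,0.0,0.0]],[[0.0,0.0,13.5],[0.0,0.0,0.0]],[[0.0,0.0,13.5],[0.0,0.0,0.0]]]
[[[0.0,0.0,13.5],[0.0,0.0,0.0]]]
--
[[[-20.0,-16.9,0.0],[0.0,0.0,0.034]],[[-20.5,-16.3,0.0],[0.0,0.0,0.034]],[[-21.0,-15.5,0.0],[0.0,0.0,0.034]],[[-21.6,-14.8,0.0],[0.0,0.0,0.034]],[[-22.1,-14.1,0.0],[0.0,0.0,0.034]]]
[[[-22.5,-13.3,0.0],[0.0,0.0,0.034]],[[-23.0,-12.5,0.0],[0.0,0.0,0.034]],[[-23.4,-11.8,0.0],[0.0,0.0,0.034]],[[-23.7,-10.9,0.0],[0.0,0.0,0.034]],[[-24.2,-10.1,0.0],[0.0,0.0,0.034]]]
--
```

Emit:
drive_tool(
  motion=[
    [[16.5,3,7],[0,0,0]],
    [[16.5,3,7],[0,0,0]],
    [[16.5,3,7],[0,0,0]],
    [[16,3,7],[0,0,0]],
    [[16,3,8],[0,0,0]],
  ],
)

```text
time_s: 22.85
position: [0.6006, 0.1916, 0.1292]
tcp_rot: [[-0.161, 0.987, -0.0], [0.987, 0.161, 0.0], [0.0, -0.0, -1.0]]
force: [-0.7, -1.7, -0.3]
opening: 0.997
grasp_force: 0.0
```

Emit:
drive_tool(
  motion=[
    [[0.5,0,18],[0,0,0]],
    [[0.5,0,20],[0,0,0]],
    [[0,0,18],[0,0,0]],
    [[0,0,10],[0,0,0]],
    [[0,0,5],[0,0,0]],
  ],
)

```text
time_s: 23.35
position: [0.5998, 0.1913, 0.0576]
tcp_rot: [[-0.161, 0.987, -0.002], [0.987, 0.161, -0.0], [0.0, -0.002, -1.0]]
force: [0.3, -0.1, -0.2]
opening: 0.996
grasp_force: 0.0
```

Emit:
drive_tool(
  motion=[
    [[0,0,4],[0,0,0]],
    [[0,0,3],[0,0,0]],
    [[0,0,0],[0,0,0]],
    [[0,0,0],[0,0,0]],
  ],
)

```text
time_s: 23.75
position: [0.6009, 0.1907, 0.0527]
tcp_rot: [[-0.16, 0.987, 0.001], [0.987, 0.16, 0.0], [-0.0, 0.001, -1.0]]
force: [-0.2, 0.2, 0.1]
opening: 1.004
grasp_force: 0.0
```

Emit:
drive_tool(
  motion=[
    [[-1,-0.8,0.5],[0,0,0]],
    [[0,0,0],[0,0,0]],
    [[0,0,0],[0,0,0]],
    [[0,0,0],[0,0,0]],
    [[0,0,0],[0,0,0]],
  ],
  gripper=0.25,
)

```text
time_s: 24.25
position: [0.5999, 0.1896, 0.0517]
tcp_rot: [[-0.16, 0.987, 0.0], [0.987, 0.16, 0.0], [0.0, 0.0, -1.0]]
force: [0.7, 0.6, 0.1]
opening: 0.632
grasp_force: 0.0
```

Emit:
drive_tool(
  motion=[
    [[0,0,0],[0,0,0]],
    [[0,0,0],[0,0,0]],
    [[0,0,0],[0,0,0]],
    [[0,0,0],[0,0,0]],
    [[0,0,0],[0,0,0]],
  ],
)

```text
time_s: 24.75
position: [0.5999, 0.1896, 0.0516]
tcp_rot: [[-0.16, 0.987, -0.0], [0.987, 0.16, -0.0], [0.0, -0.0, -1.0]]
force: [-0.2, 1.2, 0.8]
opening: 0.41
grasp_force: 30.0
```

Emit:
drive_tool(
  motion=[
    [[0,0,-4],[0,0,0]],
    [[0,0,-10],[0,0,0]],
    [[0,0,-18],[0,0,0]],
    [[0,0,-18],[0,0,0]],
    [[0,0,-10],[0,0,0]],
  ],
)

```text
time_s: 25.25
position: [0.6009, 0.1898, 0.1138]
tcp_rot: [[-0.16, 0.987, 0.003], [0.987, 0.16, 0.0], [-0.0, 0.003, -1.0]]
force: [0.8, -0.9, -1.8]
opening: 0.409
grasp_force: 30.0
```

```bash
python3 - <<'E'
from m import *
s=read_state();print(s['force'],s['opening'],s['grasp_force'])
plan(([.466,-.035,.112],-10,10))
E
```

```text
[ 0.81826722 -0.87373991 -1.82994968] 0.40861494525974523 29.99953866004944
[[[-20.0,-16.9,0.1],[0.0,0.0,0.034]],[[-20.6,-16.2,0.2],[0.0,0.0,0.034]],[[-21.1,-15.6,0.1],[0.0,0.0,0.033]],[[-21.7,-14.8,0.1],[0.0,0.0,0.034]],[[-22.1,-14.1,0.1],[0.0,0.0,0.033]]]
[[[-22.6,-13.3,0.2],[0.001,0.0,0.034]],[[-23.0,-12.6,0.1],[0.0,0.0,0.033]],[[-23.4,-11.7,0.2],[0.001,0.0,0.034]],[[-23.8,-11.0,0.1],[0.0,0.0,0.033]],[[-24.1,-10.2,0.2],[0.001,-0.001,0.034]]]
--
```

Emit:
drive_tool(
  motion=[
    [[-20,-17,0],[0,0,0.034]],
    [[-20.5,-16,0],[0,0,0.034]],
    [[-21,-15.5,0],[0,0,0.034]],
    [[-21.5,-15,0],[0,0,0.034]],
    [[-22,-14,0],[0,0,0.034]],
  ],
)

```text
time_s: 25.75
position: [0.5318, 0.077, 0.1121]
tcp_rot: [[0.01, 1.0, 0.0], [1.0, -0.01, -0.0], [-0.0, 0.0, -1.0]]
force: [0.2, 0.1, -1.0]
opening: 0.407
grasp_force: 30.0
```

Emit:
drive_tool(
  motion=[
    [[-22.5,-13.5,0],[0,0,0.034]],
    [[-23,-12.5,0],[0,0,0.034]],
    [[-23.5,-11.5,0],[0,0,0.034]],
    [[-24,-11,0],[0,0,0.034]],
    [[-24,-10,0],[0,0,0.034]],
  ],
)

```text
time_s: 26.25
position: [0.4646, -0.0354, 0.1121]
tcp_rot: [[0.179, 0.984, 0.001], [0.984, -0.179, -0.0], [-0.0, 0.001, -1.0]]
force: [-0.1, 0.4, -0.9]
opening: 0.409
grasp_force: 30.0
```

Emit:
drive_tool(
  motion=[
    [[0,0,0],[0,0,0]],
    [[0,0,0],[0,0,0]],
  ],
)

```text
time_s: 26.45
position: [0.4653, -0.0349, 0.1121]
tcp_rot: [[0.179, 0.984, 0.001], [0.984, -0.179, -0.0], [0.0, 0.001, -1.0]]
force: [0.4, 0.6, -1.0]
opening: 0.416
grasp_force: 30.0
```

```bash
python3 - <<'E'
from m import *
plan(([.4659,-.035,.112],-10,1))
shot('w11'); im,C=load('w11'); m=cv2.morphologyEx(wood(im),cv2.MORPH_CLOSE,np.ones((3,3)))
s=np.load('w11.npz')
ys,xs=np.where(m>0); print('wood px',len(xs),xs.min() if len(xs) else 0)
cv2.imwrite('pics/w11c.png',cv2.resize(im[90:300,180:460],None,fx=2.5,fy=2.5))
E
```

```text
[[[0.0,0.6,0.1],[0.001,0.0,-0.006]]]
--
[ 0.4653 -0.0349  0.1121] [-18.1  28.9 110.4   0.   40.6  -7.8] 26.45
wood px 1818 281
```

I've now viewed 14 pictures, which is the limit, so further checks are numeric only.

```bash
python3 - <<'E'
from m import *
im,C=load('w11'); s=np.load('w11.npz');R=s['tcp_rot'];p=s['position']
m=cv2.morphologyEx(wood(im),cv2.MORPH_CLOSE,np.ones((3,3)))
cs,_=cv2.findContours(m,cv2.RETR_EXTERNAL,cv2.CHAIN_APPROX_NONE)
for c in cs:
  if cv2.contourArea(c)<100: continue
  t=np.array([(R.T@(ray(C,q,.016)-p)*1000)[:2] for q in c[:,0]])
  print(c[:,0].min(0),c[:,0].max(0),'tool x',t[:,0].min().round(1),t[:,0].max().round(1),'tool y',t[:,1].min().round(1),t[:,1].max().round(1))
  far=t[t[:,0]>t[:,0].max()-1.5]; print(' far edge y range',far[:,1].min().round(1),far[:,1].max().round(1))
E
```

```text
[281 169] [362 231] tool x -20.0 29.4 tool y -30.6 31.4
 far edge y range -29.7 30.7
```

The case is centred under the tool to within 0.5 mm, so I'll lower the block.

Emit:
drive_tool(
  motion=[
    [[0.3,0.5,12],[0,0,-0.006]],
    [[0,0,22],[0,0,0]],
    [[0,0,22],[0,0,0]],
    [[0,0,16],[0,0,0]],
    [[0,0,10],[0,0,0]],
  ],
)

```text
time_s: 27.0
position: [0.466, -0.0334, 0.0286]
tcp_rot: [[0.17, 0.985, -0.0], [0.985, -0.17, 0.0], [0.0, -0.001, -1.0]]
force: [-0.0, 0.2, -1.7]
opening: 0.412
grasp_force: 30.0
```

Emit:
drive_tool(
  motion=[
    [[0,0,5],[0,0,0]],
    [[0,0,3],[0,0,0]],
    [[0,0,2],[0,0,0]],
    [[0,0,0],[0,0,0]],
    [[0,0,0],[0,0,0]],
  ],
)

```text
time_s: 27.5
position: [0.4659, -0.0344, 0.0201]
tcp_rot: [[0.172, 0.985, 0.001], [0.985, -0.172, -0.0], [-0.0, 0.001, -1.0]]
force: [-0.1, 0.1, -1.1]
opening: 0.409
grasp_force: 30.0
```

Emit:
drive_tool(
  motion=[
    [[0,0,1],[0,0,0]],
    [[0,0,0.5],[0,0,0]],
    [[0,0,0.5],[0,0,0]],
    [[0,0,0],[0,0,0]],
    [[0,0,0],[0,0,0]],
  ],
)

```text
time_s: 28.0
position: [0.4655, -0.0344, 0.0177]
tcp_rot: [[0.172, 0.985, -0.0], [0.985, -0.172, -0.0], [-0.0, -0.0, -1.0]]
force: [0.1, -0.0, -1.9]
opening: 0.407
grasp_force: 30.0
```

Emit:
drive_tool(
  motion=[
    [[0,0,0.5],[0,0,0]],
    [[0,0,0.5],[0,0,0]],
    [[0,0,0.2],[0,0,0]],
    [[0,0,0],[0,0,0]],
    [[0,0,0],[0,0,0]],
  ],
)

```text
time_s: 28.5
position: [0.4656, -0.0343, 0.0166]
tcp_rot: [[0.172, 0.985, 0.0], [0.985, -0.172, -0.0], [-0.0, 0.0, -1.0]]
force: [-0.8, -0.0, 1.0]
opening: 0.409
grasp_force: 30.0
```

Emit:
drive_tool(
  motion=[
    [[0,0,0.2],[0,0,0]],
    [[0,0,0],[0,0,0]],
    [[0,0,0],[0,0,0]],
  ],
)

```text
time_s: 28.8
position: [0.4656, -0.0344, 0.0166]
tcp_rot: [[0.172, 0.985, 0.0], [0.985, -0.172, -0.0], [-0.0, 0.0, -1.0]]
force: [-0.8, -0.1, 5.7]
opening: 0.411
grasp_force: 30.0
```

Emit:
drive_tool(
  motion=[
    [[0,0,0],[0,0,0]],
    [[0,0,0],[0,0,0]],
    [[0,0,0],[0,0,0]],
    [[0,0,0],[0,0,0]],
    [[0,0,0],[0,0,0]],
  ],
  gripper=0.55,
)

```text
time_s: 29.3
position: [0.4655, -0.0343, 0.0161]
tcp_rot: [[0.172, 0.985, -0.0], [0.985, -0.172, 0.0], [0.0, -0.0, -1.0]]
force: [-0.2, -0.3, -0.5]
opening: 0.547
grasp_force: 0.0
```

Emit:
drive_tool(
  motion=[
    [[0,0,-6],[0,0,0]],
    [[0,0,-20],[0,0,0]],
    [[0,0,-35],[0,0,0]],
    [[0,0,-38],[0,0,0]],
    [[0,0,-38],[0,0,0]],
  ],
)

```text
time_s: 29.8
position: [0.465, -0.0342, 0.1548]
tcp_rot: [[0.172, 0.985, -0.001], [0.985, -0.172, 0.0], [0.0, -0.001, -1.0]]
force: [0.9, -0.2, -0.3]
opening: 0.55
grasp_force: 0.0
```

```bash
python3 - <<'E'
from m import *
plan(([.5986,.1806,.14],12.6,12))
E
```

```text
[[[19.5,7.9,1.2],[0.0,0.0,-0.033]],[[19.3,8.5,1.3],[0.0,0.0,-0.033]],[[19.0,9.2,1.2],[0.0,0.0,-0.033]],[[18.7,9.8,1.2],[0.0,0.0,-0.033]],[[18.3,10.3,1.2],[0.0,0.0,-0.033]]]
[[[18.0,11.0,1.3],[0.0,0.0,-0.033]],[[17.6,11.6,1.2],[0.0,0.0,-0.032]],[[17.2,12.2,1.2],[0.0,0.0,-0.033]],[[16.9,12.6,1.3],[0.0,0.0,-0.032]],[[16.4,13.3,1.2],[0.0,0.0,-0.033]]]
[[[15.9,13.7,1.2],[0.0,0.0,-0.032]],[[15.6,14.3,1.2],[-0.001,0.0,-0.033]]]
--
```

Emit:
drive_tool(
  motion=[
    [[19.5,8,1],[0,0,-0.033]],
    [[19.5,8.5,1],[0,0,-0.033]],
    [[19,9,1],[0,0,-0.033]],
    [[18.5,10,1],[0,0,-0.033]],
    [[18.5,10.5,1],[0,0,-0.033]],
  ],
  gripper=1.0,
)

```text
time_s: 30.3
position: [0.5216, 0.0561, 0.1487]
tcp_rot: [[0.007, 1.0, 0.0], [1.0, -0.007, -0.0], [-0.0, 0.0, -1.0]]
force: [-0.1, -0.9, 0.1]
opening: 0.919
grasp_force: 0.0
```

Emit:
drive_tool(
  motion=[
    [[18,11,1],[0,0,-0.033]],
    [[17.5,11.5,1],[0,0,-0.033]],
    [[17,12,1],[0,0,-0.033]],
    [[17,12.5,1],[0,0,-0.033]],
    [[16.5,13.5,1],[0,0,-0.032]],
  ],
)

```text
time_s: 30.8
position: [0.5769, 0.1456, 0.1435]
tcp_rot: [[-0.157, 0.988, -0.0], [0.988, 0.157, -0.0], [-0.0, -0.0, -1.0]]
force: [0.1, 0.2, -0.0]
opening: 0.998
grasp_force: 0.0
```

Emit:
drive_tool(
  motion=[
    [[16,14,1],[0,0,-0.033]],
    [[15.5,14,1],[0,0,-0.033]],
    [[0,0,0],[0,0,0]],
    [[0,0,0],[0,0,0]],
  ],
)

```text
time_s: 31.2
position: [0.5984, 0.1806, 0.1412]
tcp_rot: [[-0.221, 0.975, -0.001], [0.975, 0.221, -0.001], [-0.0, -0.001, -1.0]]
force: [-0.5, -0.7, 0.1]
opening: 0.999
grasp_force: 0.0
```

```bash
python3 - <<'E'
from m import *
shot('w12')
plan(([.5986,.1806,.026],12.6,6))
im,C=load('w12'); s=np.load('w12.npz');R=s['tcp_rot'];p=s['position']
g=cv2.cvtColor(im,cv2.COLOR_BGR2GRAY)[:235]
m=(g>150).astype(np.uint8); n,l,st,ce=cv2.connectedComponentsWithStats(m)
for i in range(1,n):
  if st[i,4]>400: print(st[i],ce[i].round(0))
E
```

```text
[0.5984 0.1806 0.1412] [ 6.6 35.8 86.2 -0.  58.  -6.2] 31.2
[[[0.1,0.1,19.2],[0.0,0.0,0.0]],[[0.0,0.1,19.2],[0.0,0.0,0.0]],[[0.1,0.1,19.2],[0.0,0.0,0.0]],[[0.1,0.1,19.2],[0.0,0.0,0.001]],[[0.1,0.2,19.2],[-0.001,0.0,0.0]]]
[[[0.0,0.1,19.2],[0.0,0.0,0.001]]]
--
[    0     0   640   235 97207] [334.  99.]
[  0 134  59  37 774] [ 23. 151.]
[ 288  156   67   27 1165] [319. 167.]
[ 44 170  60  49 718] [ 73. 198.]
[  0 175  40  36 468] [ 21. 189.]
[ 105  181   55   54 1574] [130. 212.]
[300 201  35  34 699] [319. 219.]
[ 70 206  41  29 405] [ 87. 221.]
```

Emit:
drive_tool(
  motion=[
    [[0,0,20],[0,0,0]],
    [[0,0,24],[0,0,0]],
    [[0,0,24],[0,0,0]],
    [[0,0,20],[0,0,0]],
    [[0,0,13],[0,0,0]],
  ],
)

```text
time_s: 31.75
position: [0.5976, 0.1794, 0.0389]
tcp_rot: [[-0.219, 0.976, -0.003], [0.976, 0.219, -0.001], [0.0, -0.003, -1.0]]
force: [-0.2, -0.8, 0.5]
opening: 0.997
grasp_force: 0.0
```

Emit:
drive_tool(
  motion=[
    [[0,0,8],[0,0,0]],
    [[0,0,5],[0,0,0]],
    [[0,0,0.5],[0,0,0]],
    [[0,0,0],[0,0,0]],
    [[0,0,0],[0,0,0]],
  ],
)

```text
time_s: 32.25
position: [0.5998, 0.1807, 0.0276]
tcp_rot: [[-0.22, 0.975, 0.002], [0.975, 0.22, 0.0], [-0.0, 0.002, -1.0]]
force: [0.5, -0.8, 0.4]
opening: 1.003
grasp_force: 0.0
```

Emit:
drive_tool(
  motion=[
    [[0,0,0],[0,0,0]],
    [[0,0,0],[0,0,0]],
    [[0,0,0],[0,0,0]],
    [[0,0,0],[0,0,0]],
    [[0,0,0],[0,0,0]],
  ],
  gripper=0.4,
)

```text
time_s: 32.75
position: [0.5992, 0.1806, 0.0268]
tcp_rot: [[-0.22, 0.975, 0.0], [0.975, 0.22, -0.0], [-0.0, 0.0, -1.0]]
force: [-0.4, 0.7, -0.5]
opening: 0.63
grasp_force: 0.0
```

Emit:
drive_tool(
  motion=[
    [[0,0,0],[0,0,0]],
    [[0,0,0],[0,0,0]],
    [[0,0,0],[0,0,0]],
    [[0,0,0],[0,0,0]],
  ],
)

```text
time_s: 33.15
position: [0.5983, 0.1805, 0.0267]
tcp_rot: [[-0.22, 0.975, -0.002], [0.975, 0.22, -0.0], [0.0, -0.002, -1.0]]
force: [-1.5, -1.9, 2.3]
opening: 0.583
grasp_force: 30.0
```

Emit:
drive_tool(
  motion=[
    [[0,0,-4],[0,0,0]],
    [[0,0,-12],[0,0,0]],
    [[0,0,-25],[0,0,0]],
    [[0,0,-25],[0,0,0]],
    [[0,0,-20],[0,0,0]],
  ],
)

```text
time_s: 33.65
position: [0.5999, 0.1808, 0.1144]
tcp_rot: [[-0.22, 0.975, 0.002], [0.975, 0.22, 0.0], [-0.0, 0.002, -1.0]]
force: [0.9, 0.3, -4.9]
opening: 0.583
grasp_force: 30.0
```

```bash
python3 - <<'E'
from m import *
s=read_state();print(s['force'],s['opening'],s['grasp_force'])
plan(([.4566,-.2425,.113],8.5,19))
E
```

```text
[ 0.91486216  0.26006733 -4.9343207 ] 0.5825004166774385 29.98849779367447
[[[-20.1,-12.3,0.0],[0.0,0.0,0.004]],[[-20.1,-12.1,0.1],[0.0,0.0,0.004]],[[-20.2,-12.1,0.0],[0.0,0.0,0.004]],[[-20.2,-12.1,0.1],[0.0,0.0,0.004]],[[-20.2,-11.9,0.0],[0.0,0.0,0.004]]]
[[[-20.4,-11.8,0.1],[0.0,0.0,0.004]],[[-20.3,-11.8,0.0],[0.0,0.0,0.004]],[[-20.4,-11.7,0.1],[0.0,0.0,0.004]],[[-20.5,-11.6,0.0],[0.0,0.0,0.004]],[[-20.5,-11.6,0.1],[0.0,0.0,0.004]]]
[[[-20.5,-11.4,0.0],[0.0,0.0,0.004]],[[-20.6,-11.4,0.1],[0.0,0.0,0.004]],[[-20.7,-11.2,0.0],[0.0,0.0,0.004]],[[-20.6,-11.2,0.1],[0.0,0.0,0.004]],[[-20.8,-11.2,0.0],[0.0,0.0,0.004]]]
[[[-20.7,-11.0,0.1],[0.001,0.0,0.003]],[[-20.8,-11.0,0.0],[0.0,0.0,0.004]],[[-20.9,-10.9,0.1],[0.001,0.0,0.003]],[[-20.9,-10.8,0.1],[0.0,0.0,0.004]]]
--
```

Emit:
drive_tool(
  motion=[
    [[-20,-12,0],[0,0,0.004]],
    [[-20,-12,0],[0,0,0.004]],
    [[-20,-12,0],[0,0,0.004]],
    [[-20,-12,0],[0,0,0.004]],
    [[-20,-12,0],[0,0,0.004]],
  ],
)

```text
time_s: 34.15
position: [0.5618, 0.0694, 0.1133]
tcp_rot: [[-0.201, 0.98, 0.001], [0.98, 0.201, 0.0], [-0.0, 0.001, -1.0]]
force: [0.2, -0.5, -5.3]
opening: 0.582
grasp_force: 30.0
```

Emit:
drive_tool(
  motion=[
    [[-20.5,-12,0],[0,0,0.004]],
    [[-20.5,-12,0],[0,0,0.004]],
    [[-20.5,-11.5,0],[0,0,0.004]],
    [[-20.5,-11.5,0],[0,0,0.004]],
    [[-20.5,-11.5,0],[0,0,0.004]],
  ],
)

```text
time_s: 34.65
position: [0.5244, -0.0427, 0.1133]
tcp_rot: [[-0.181, 0.984, 0.002], [0.984, 0.181, -0.0], [-0.001, 0.002, -1.0]]
force: [0.1, -0.4, -5.2]
opening: 0.581
grasp_force: 30.0
```

Emit:
drive_tool(
  motion=[
    [[-20.5,-11.5,0],[0,0,0.004]],
    [[-20.5,-11.5,0],[0,0,0.004]],
    [[-20.5,-11,0],[0,0,0.004]],
    [[-20.5,-11,0],[0,0,0.004]],
    [[-21,-11,0],[0,0,0.004]],
  ],
)

```text
time_s: 35.15
position: [0.487, -0.154, 0.1134]
tcp_rot: [[-0.161, 0.987, 0.002], [0.987, 0.161, -0.001], [-0.001, 0.001, -1.0]]
force: [0.1, -0.2, -5.0]
opening: 0.58
grasp_force: 30.0
```

Emit:
drive_tool(
  motion=[
    [[-21,-11,0],[0,0,0.004]],
    [[-21,-11,0],[0,0,0.004]],
    [[-21,-11,0],[0,0,0.004]],
    [[-21,-11,0],[0,0,0.004]],
    [[0,0,0],[0,0,0]],
  ],
)

```text
time_s: 35.65
position: [0.457, -0.2464, 0.1135]
tcp_rot: [[-0.142, 0.99, 0.003], [0.99, 0.142, -0.004], [-0.004, 0.002, -1.0]]
force: [0.7, 0.4, -5.2]
opening: 0.584
grasp_force: 30.0
```

Emit:
drive_tool(
  motion=[
    [[0,0,0],[0,0,0]],
    [[0,0,0],[0,0,0]],
  ],
)

```text
time_s: 35.85
position: [0.4564, -0.242, 0.1129]
tcp_rot: [[-0.146, 0.989, 0.0], [0.989, 0.146, 0.0], [0.0, 0.0, -1.0]]
force: [0.6, -0.8, -5.8]
opening: 0.582
grasp_force: 30.0
```

```bash
cat > chk.py <<'E'
from m import *
import sys
f=sys.argv[1]; shot(f)
im,C=load(f); s=np.load(f+'.npz');R=s['tcp_rot'];p=s['position']
m=cv2.morphologyEx(wood(im),cv2.MORPH_CLOSE,np.ones((3,3)))
cs,_=cv2.findContours(m,cv2.RETR_EXTERNAL,cv2.CHAIN_APPROX_NONE)
for c in cs:
  if cv2.contourArea(c)<100: continue
  t=np.array([(R.T@(ray(C,q,.016)-p)*1000)[:2] for q in c[:,0]])
  print(c[:,0].min(0),c[:,0].max(0),'tool x',t[:,0].min().round(1),t[:,0].max().round(1),'tool y',t[:,1].min().round(1),t[:,1].max().round(1))
  far=t[t[:,0]>t[:,0].max()-1.5]; print(' far edge y range',far[:,1].min().round(1),far[:,1].max().round(1))
E
python3 chk.py w13; python3 -c "
from h import *
plan(([.4566,-.2425,.113],8.5,1))"
```

```text
[ 0.4564 -0.242   0.1129] [-40.4  31.5 103.3   0.   45.2 -48.8] 35.85
[269 139] [372 176] tool x 23.7 51.5 tool y -39.0 38.0
 far edge y range -38.8 37.5
[611  87] [639 111] tool x 71.6 88.1 tool y 209.6 227.8
 far edge y range 209.7 226.8
[495  49] [588 231] tool x -20.4 113.1 tool y 135.5 187.1
 far edge y range 138.1 185.4
[[[-0.7,0.0,-0.1],[0.0,0.0,-0.002]]]
--
```

Emit:
drive_tool(
  motion=[
    [[-0.5,-0.4,12],[0,0,0]],
    [[0,0,22],[0,0,0]],
    [[0,0,22],[0,0,0]],
    [[0,0,16],[0,0,0]],
    [[0,0,10],[0,0,0]],
  ],
)

```text
time_s: 36.4
position: [0.4555, -0.2421, 0.0288]
tcp_rot: [[-0.146, 0.989, -0.002], [0.989, 0.146, 0.002], [0.002, -0.002, -1.0]]
force: [0.3, 0.3, -5.5]
opening: 0.582
grasp_force: 30.0
```

Emit:
drive_tool(
  motion=[
    [[0,0,5],[0,0,0]],
    [[0,0,3],[0,0,0]],
    [[0,0,2],[0,0,0]],
    [[0,0,0],[0,0,0]],
    [[0,0,0],[0,0,0]],
  ],
)

```text
time_s: 36.9
position: [0.4564, -0.2435, 0.0213]
tcp_rot: [[-0.145, 0.989, 0.001], [0.989, 0.145, -0.001], [-0.001, 0.001, -1.0]]
force: [0.1, -0.2, -5.4]
opening: 0.578
grasp_force: 30.0
```

Emit:
drive_tool(
  motion=[
    [[0,0,1],[0,0,0]],
    [[0,0,0.5],[0,0,0]],
    [[0,0,0.5],[0,0,0]],
    [[0,0,0],[0,0,0]],
    [[0,0,0],[0,0,0]],
  ],
)

```text
time_s: 37.4
position: [0.4561, -0.2432, 0.0188]
tcp_rot: [[-0.145, 0.989, 0.0], [0.989, 0.145, -0.0], [-0.0, -0.0, -1.0]]
force: [0.4, 0.2, -4.9]
opening: 0.584
grasp_force: 30.0
```

Emit:
drive_tool(
  motion=[
    [[0,0,0.8],[0,0,0]],
    [[0,0,0.5],[0,0,0]],
    [[0,0,0.5],[0,0,0]],
    [[0,0,0],[0,0,0]],
    [[0,0,0],[0,0,0]],
  ],
)

```text
time_s: 37.9
position: [0.456, -0.2432, 0.0169]
tcp_rot: [[-0.145, 0.989, -0.0], [0.989, 0.145, 0.0], [0.0, -0.0, -1.0]]
force: [0.4, -0.3, -5.7]
opening: 0.578
grasp_force: 30.0
```

Emit:
drive_tool(
  motion=[
    [[0,0,0.4],[0,0,0]],
    [[0,0,0],[0,0,0]],
    [[0,0,0],[0,0,0]],
  ],
)

```text
time_s: 38.2
position: [0.4561, -0.2433, 0.0167]
tcp_rot: [[-0.145, 0.989, 0.0], [0.989, 0.145, -0.0], [-0.0, 0.0, -1.0]]
force: [-0.5, 0.5, -3.2]
opening: 0.585
grasp_force: 30.0
```

Contact is starting. I'll go down slightly more, release, back off and check.

Emit:
drive_tool(
  motion=[
    [[0,0,0.4],[0,0,0]],
    [[0,0,0],[0,0,0]],
    [[0,0,0],[0,0,0]],
  ],
)

```text
time_s: 38.5
position: [0.4561, -0.2433, 0.0167]
tcp_rot: [[-0.146, 0.989, 0.0], [0.989, 0.146, -0.0], [-0.0, 0.0, -1.0]]
force: [-0.9, 1.1, 4.8]
opening: 0.586
grasp_force: 30.0
```

Emit:
drive_tool(
  motion=[
    [[0,0,0],[0,0,0]],
    [[0,0,0],[0,0,0]],
    [[0,0,0],[0,0,0]],
    [[0,0,0],[0,0,0]],
    [[0,0,0],[0,0,0]],
  ],
  gripper=0.72,
)

```text
time_s: 39.0
position: [0.4561, -0.2433, 0.0161]
tcp_rot: [[-0.145, 0.989, 0.0], [0.989, 0.145, -0.0], [-0.0, 0.0, -1.0]]
force: [0.6, 0.7, -0.1]
opening: 0.718
grasp_force: 0.0
```

Emit:
drive_tool(
  motion=[
    [[0,0,-6],[0,0,0]],
    [[0,0,-20],[0,0,0]],
    [[0,0,-35],[0,0,0]],
    [[0,0,-38],[0,0,0]],
    [[0,0,-38],[0,0,0]],
  ],
)

```text
time_s: 39.5
position: [0.4557, -0.2429, 0.1547]
tcp_rot: [[-0.145, 0.989, -0.0], [0.989, 0.145, 0.0], [0.0, -0.0, -1.0]]
force: [0.8, 0.1, -0.4]
opening: 0.717
grasp_force: 0.0
```

Emit:
drive_tool(
  motion=[
    [[-35,12,-8],[0,0,0]],
    [[-35,12,-8],[0,0,0]],
    [[-35,12,-8],[0,0,0]],
    [[0,0,0],[0,0,0]],
    [[0,0,0],[0,0,0]],
  ],
)

```text
time_s: 40.0
position: [0.5067, -0.3421, 0.1773]
tcp_rot: [[-0.145, 0.989, -0.0], [0.989, 0.145, 0.0], [0.0, -0.0, -1.0]]
force: [-0.3, 0.4, -0.1]
opening: 0.719
grasp_force: 0.0
```

```bash
python3 - <<'E'
from m import *
# numeric checks: drilled block in wrist view; stone, hex key, shaft in top view before/after
shot('w14'); im,C=load('w14')
m=cv2.morphologyEx(wood(im),cv2.MORPH_CLOSE,np.ones((3,3)))
cs,h=cv2.findContours(m,cv2.RETR_CCOMP,cv2.CHAIN_APPROX_NONE)
for i,c in enumerate(cs):
  if cv2.contourArea(c)>600: print('hole' if h[0][i][3]>=0 else 'outer',*rect(metric(C,c[:,0],.008 if h[0][i][3]>=0 else .016)))
g=cv2.cvtColor(im,cv2.COLOR_BGR2GRAY)[:235]; hs=cv2.cvtColor(im,cv2.COLOR_BGR2HSV)[:235]
# bright top face of the block inside the case
pc=proj(C,[.4565,-.2425,.031]).astype(int); print('block px',pc)
r=int(pc[1]);print(g[r,pc[0]-60:pc[0]+60:3]); print(g[max(0,r-70):min(235,r+80):4,pc[0]])
save('top','top1'); a=cv2.imread('pics/top0.png');b=cv2.imread('pics/top1.png'); T=cam('top')
for k in(a,b):
  H=cv2.cvtColor(k,cv2.COLOR_BGR2HSV); s=cv2.inRange(H,(40,40,40),(85,255,255))[150:185,270:335]
  M=cv2.moments(s,True); print('stone',M['m00'],M['m10']/M['m00'],M['m01']/M['m00'])
  s=(cv2.cvtColor(k,cv2.COLOR_BGR2GRAY)[212:248,238:284]<60).astype(np.uint8);M=cv2.moments(s,True); print('key',M['m00'],M['m10']/M['m00'],M['m01']/M['m00'])
E
```

```text
[ 0.5067 -0.3421  0.1773] [-44.5  32.2  86.7   0.   61.2 -52.8] 40.0
outer [ 455.8 -242.7] [ 76.4 101.5] 8.4
hole [ 455.6 -242.1] [64.3 90.5] 8.3
outer [ 612.5 -227.5] [ 33.8 127.9] 9.2
block px [279  68]
[214 220 230 234 240 224 178 164 164 156 183 207 164  76  92 121 165 209
 163  74 118 122 171 215 159  87 121 117 177 219 180 192 162 169 169 174
 238 232 237 237]
[209 209 140 109  78 210 190  67  75 142 208 141  66 116 182 209  73 118
 185 207 138 103 191 184 189  95 173 142 212 143 155 123 139 214 236 233
 231]
stone 305.0 31.82950819672131 15.685245901639345
key 87.0 16.28735632183908 21.379310344827587Traceback (most recent call last):
  File "<stdin>", line 15, in <module>
ZeroDivisionError: float division by zero
```

```bash
python3 - <<'E'
from m import *
save('scene','scene1')
for f in('scene0','scene1'):
  k=cv2.imread('pics/%s.png'%f); H=cv2.cvtColor(k,cv2.COLOR_BGR2HSV)
  for n,s,o in(('stone',cv2.inRange(H,(40,40,40),(85,255,255))[190:218,265:320],(265,190)),('key',(cv2.cvtColor(k,cv2.COLOR_BGR2GRAY)[240:258,270:315]<70).astype(np.uint8),(270,240))):
    M=cv2.moments(s,True); print(f,n,M['m00'],M['m10']/max(M['m00'],1)+o[0],M['m01']/max(M['m00'],1)+o[1])
E
```

```text
scene0 stone 77.0 291.46753246753246 203.2207792207792
scene0 key 106.0 289.7830188679245 250.24528301886792
scene1 stone 61.0 289.11475409836066 203.85245901639345
scene1 key 83.0 289.6867469879518 250.40963855421685
```

```bash
python3 -c "
from rig import *
print(hand_in())"
```

```text
the job is handed in; nothing more can be done
None
```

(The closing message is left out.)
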